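# Clip a sample tube into the tube rocker

### The job

Take the upright tube with the blue cap, lay it on its side in the mouths of the two spring clips on the tube rocker, with both clips at its barrel, and press it down until it snaps fully home in both clips. Keep pressing down on it: finish while you are still holding the tube pressed firmly down in the clips. Do not move the red-capped tube, the timer, the cassettes or the mould.

Things in the scene. Friction and masses are not known exactly. Their poses are not given: they have to be found in the camera images.
- tube_blue: Sample tube with a ribbed blue screw cap, loose, standing upright on the bench at the start, about 0.07 kg. Plain white round barrel 30 mm in diameter and 116 mm long (the lower part looks beige), then the cap, 34 mm in diameter and 24 mm long; 140 mm overall. Origin at the centre of its flat foot; own z axis runs along the tube to the cap.
- tube_blue_mid (a point): Point on the blue tube's axis at the middle of its barrel, 58 mm from the foot.
- tube_red: An identical tube with a red cap, standing upright; must stay where it stands. Origin at the centre of its foot.
- rocker: Tube rocker, fixed to the bench: white and grey block 180 mm long (own x), 116 mm wide (own y), deck 45 mm above the bench, control panel on its long +y side, which faces the robot. Two pairs of steel spring clips stand on the deck along its middle. Between the pairs 54 mm are free for fingers. Origin under the centre of the block, at bench height.
- clip_mouth (a point): Point on the axis of a tube that lies on its side in both open mouths, on the beads, not yet pressed in: about 90 mm above the bench, midway between the pairs. The axis runs along the rocker's x; the cap may point either way. Pressed down at its middle the tube resists with up to about 15 N, then the force suddenly drops and it goes 24 mm down to the seat.
- clip_seat (a point): Point on the axis of a tube that is fully home, midway between the two pairs of clips, 66 mm above the bench; axes as the rocker's. The tube's barrel then lies on a black rubber strip (84 x 18 mm, top 51 mm above the bench). The springs clamp a seated tube only lightly (about 4 N in all); press on with 5 to 15 N.
- clip_a (a point): Middle of the pair of clips at x = -32 mm, between its beads, 77.5 mm above the bench (the other pair is at x = +32 mm). A pair is 10 mm wide along x; its two jaws face each other across y and swing outward on springs. Each has a round bead, radius 5 mm, its axis 16 mm from the middle at rest, and above it a lead-in flare whose edge is 27 mm from the middle, 90 mm above the bench.
- timer: Red bench timer, 78 x 62 x 17 mm, loose bystander lying flat. Origin under its centre.
- cassette_green: Green tissue cassette with a wax block, 29 x 40 x 12 mm, loose bystander. Origin under its centre.
- cassette_pink: Pink tissue cassette with a wax block, 29 x 40 x 12 mm, loose bystander. Origin under its centre.
- mould: Small stainless base mould, 31 x 43 x 12 mm, loose bystander. Origin under its centre.
- labeller_side (a point): Foot of the left (+y) side wall of the slide labeller, the fixed white machine with a blue lid that stands to the right of the work: this wall runs along x for 170 mm (this point is at its middle) and the machine is 130 mm tall. Keep the gripper clear of it.

How it is judged (in metres and radians):
On the way, in this order (a step that is already met when the one before it is completed fails the run):
1. the blue-capped tube lies on its side in or over the mouths of both clips, not yet pressed in (angle between the z axis of tube_blue and the x axis of rocker, either way round below 0.26 rad and horizontal distance between tube_blue_mid and clip_seat below 0.02 m and z of tube_blue_mid in the frame of clip_seat between 0.005 and 0.05 m), for 0.2 s.
2. the tube has snapped home in both clips (angle between the z axis of tube_blue and the x axis of rocker, either way round below 0.09 rad and horizontal distance between tube_blue_mid and clip_seat below 0.02 m and z of tube_blue_mid in the frame of clip_seat below 0.003 m), for 0.2 s.
At the end, for the whole second after the job is handed in: The blue-capped tube lies home in both clips (axis within 3 mm of seated height and 0.09 rad of the rocker's long axis, barrel middle within 20 mm of the clips' middle), at rest, and the robot still presses it down with about 3 N or more (7 N on the rocker, about 4 N of it clamping and weight) (all of step 2 and contact force between any of the fingers, the arm and tube_blue above 2.5 N and contact force between tube_blue and rocker above 7 N and linear speed of tube_blue below 0.02 m/s); the arm keeps its last pose, push and grip.
It fails at once if the red-capped tube, the timer, a cassette or the mould is moved by more than 25 mm, or the red-capped tube is tipped over (distance of any of tube_red, timer, cassette_green, cassette_pink, mould from where it was at the start of the episode above 0.025 m or angle between tube_red's own z axis and vertical above 0.5 rad).
It also fails if it takes over 61 s, if anything falls off the work surface, if the arm or the gripper's body presses on something with over 40 N, if the wrist force passes 120 N, or if a joint passes its speed limit or range.

### The arm

A 6-joint arm with a two-finger parallel gripper is mounted at the origin on a cart in front of the work surface, level with it; the furniture and walls round the work are solid. World frame = base frame: x ahead of the robot, y to its left, z up, the work surface at z = 0. Lengths are in mm, angles in degrees, forces in N, time in s.
With the tool pointing down it reaches from about 300 to 825 mm from the base axis. Payload 5.4 kg.
Tool frame: the origin (TCP) lies at the very end of the fingers, on their centre line; the grasp point (between the pads) lies 19 mm behind it; z points along the fingers, y is the direction in which the jaws open and shut (so a half turn about z gives the same grasp; the last joint's range is limited). The gripper opens to 92 mm and grips with 3 to 60 N. Pads are 20 mm wide; open, the fingers measure 128 mm over their backs; the gripper's body (75 mm by 189 mm) begins 69 mm behind the grasp point.
Start: joints at [-86.293, 9.076, 91.501, -0, 79.423, -12.038], TCP at [156.005, -553.415, 214.601] pointing down, gripper open.
Joint ranges: [-166.64, 166.64], [-54.1, 131.32], [10.49, 154.53], [-73.88, 253.88], [9.74, 151.15], [-171.62, 171.62]. Speed limits (degrees/s): [147.25, 147.25, 180, 180, 180, 180].

### API

Orientations are given as [roll, pitch, yaw] about the fixed x, y, z axes, in that order (R = Rz(yaw) Ry(pitch) Rx(roll)).
In Python, from bench import bot gives the robot as it stands.
- The arm moves only by the shell command python3 -m crank 'ROWS' [FORCE]. ROWS is JSON, a list of rows, each an object of numbers: "dx", "dy", "dz": the shift along the tool's x, y, z in cm; "wx", "wy", "wz": the turn, a rotation vector about the tool's x, y, z in degrees; "gripper": the opening, from 0 (shut) to 1 (fully open). In form: [{"dx": .., "dy": .., "dz": .., "wx": .., "wy": .., "wz": .., "gripper": ..}, ...]. A call has exactly 5 rows; each row is the pose to reach, as a shift and turn from the pose commanded when the call began, along the tool's axes at that moment; what a row does not reach only later rows make up. A row lasts 1/8 s, in which the tool goes at most 62.5 mm and 10.7 degrees, less where a joint would pass 70% of its speed; a pose out of reach is approached as far as the arm can. A call with a gripper value outside its range is refused whole. The fingers move at their own pace and stop on an object; FORCE is the grip in N (left out, the last holds). Time passes only in rows, so rows that repeat a pose let the fingers close, or fill a call up. It gives the time, the measured TCP pose, the force and the opening at its end, in the units of the state.
- bot.get_obs(): the state, without advancing time (a new reading comes with each control period).
- bot.grab_frame(name): name is "scene" or "top" or "wrist"; returns (picture, depth): 480x640x3 uint8, red, green, blue; 480x640 float32, mm along the optical axis (not along the pixel's ray), 0 where there is no reading.
- bot.camera_params(name): a dict with "K" (3x3 intrinsics, pixels), "view" (4x4, takes a point from world to camera coordinates); the wrist camera has in their place "mount" (4x4, takes a point from camera to tool coordinates, whose origin is the TCP and whose axes are the flange's). Camera axes: x right, y down, z forward; pixel columns grow to the right and rows downward; lengths in mm; the calibration is good to about 2 mm. A picture is of the moment at which its call begins: read the wrist's pose just before it. camera_params takes no time and is no camera call.
- bot.job_done(): hands the job in, once; it reports no verdict.
The state is a dict: "time": time; "joint_positions": joint angles; "joint_vel": joint speeds; "effort": joint torques, N m; "tool_pos": TCP position; "tool_rot": TCP orientation; "ft_force": force on the tool from outside, world axes, zero at the start; "ft_torque": the same for the moment, N m; "gripper_width": finger opening in mm.
Only numpy, scipy, OpenCV 4.12 (cv2) and the standard library are available. Lean on these libraries where they do the work, as an engineer would, in place of code of your own. Each camera call takes 0.05 s, during which the arm holds its last target.

## Working session

There is one attempt and no reset: what is moved stays moved. The work goes in short steps, Python scripts to look and compute and a shell command to move; the robot and the scene stay as the last step left them, time stands still between calls to the robot, and variables do not carry over. Pictures are saved under pics/ and viewed, and the job is handed in when it is done.

```bash
ls; mkdir -p pics
python3 - <<'E'
from bench import bot
import cv2,numpy as np
print(bot.get_obs())
for n in("scene","top"):
    p,d=bot.grab_frame(n); cv2.imwrite(f"pics/{n}0.png",p[:,:,::-1]); np.save(f"pics/{n}0.npy",d); print(bot.camera_params(n))
print(bot.camera_params("wrist"))
E
```

```text
pics
{'time': 0.0, 'joint_positions': array([-8.62928954e+01,  9.11281158e+00,  9.15705665e+01,  5.32952484e-04,
        7.94222857e+01, -1.20355982e+01]), 'joint_vel': array([ 0.0376004 ,  0.06170776, -0.14229581,  0.03624797,  0.03918084,
        0.00721584]), 'effort': array([-1.05531119e-03, -3.85568440e+01, -3.22108126e+01,  7.00810784e-02,
        3.80052952e-02, -1.36720259e-04]), 'tool_pos': array([ 155.9715433 , -552.80590343,  213.63137921]), 'tool_rot': array([-1.79896768e+02, -2.25451453e-02,  1.57425842e+01]), 'ft_force': array([-0.01110908, -0.41745069,  0.56594974]), 'ft_torque': array([-0.01905439,  0.00800938, -0.03117012]), 'gripper_width': 91.82652141157922}
{'K': array([[435.30054654,   0.        , 322.8847095 ],
       [  0.        , 435.30054654, 241.53307964],
       [  0.        ,   0.        ,   1.        ]]), 'view': array([[-6.71194280e-01, -7.40990461e-01, -2.07695710e-02,
         3.76276871e+02],
       [-2.93393757e-01,  2.91279940e-01, -9.10536161e-01,
         2.18543906e+02],
       [ 6.80748369e-01, -6.05053001e-01, -4.12907405e-01,
         7.24019
[... 419 characters left out ...]
5.22727298e+02],
       [ 1.11352620e-01,  1.86418831e-03, -9.93779210e-01,
         1.10549565e+03],
       [ 0.00000000e+00,  0.00000000e+00,  0.00000000e+00,
         1.00000000e+00]])}
{'K': array([[415.19189946,   0.        , 316.69187927],
       [  0.        , 415.19189946, 239.60803607],
       [  0.        ,   0.        ,   1.        ]]), 'mount': array([[-2.45840249e-04, -9.59012571e-01, -2.83363421e-01,
         7.97453025e+01],
       [ 9.99999743e-01, -4.47183150e-05, -7.16234858e-04,
        -9.83909399e-01],
       [ 6.74206698e-04, -2.83363524e-01,  9.59012335e-01,
        -1.71844850e+02],
       [ 0.00000000e+00,  0.00000000e+00,  0.00000000e+00,
         1.00000000e+00]])}
```

View pics/scene0.png

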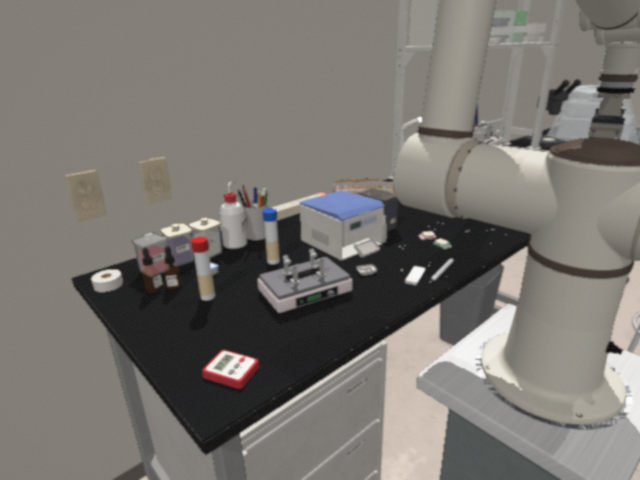

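View pics/top0.png

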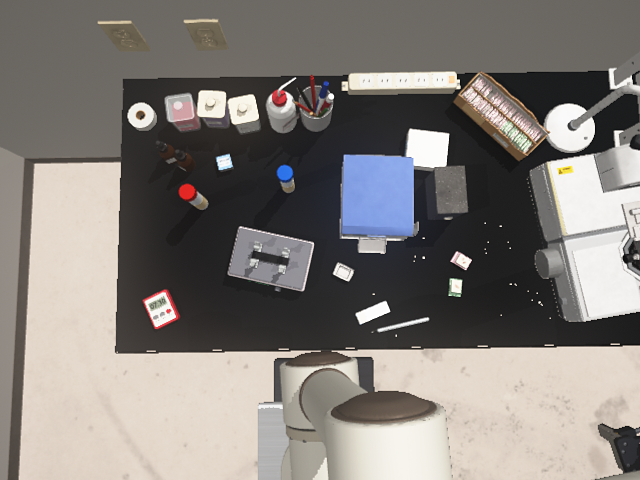

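The top view shows the blue cap at (285,173), the red cap at (188,190) and the rocker centred near (271,259), with clip pairs near (254,256) and (286,260). The labeller is to the right, from (342,155) to (413,240). I'll enlarge and measure.

```bash
cat > h.py <<'E'
import numpy as np,cv2
from bench import bot
def at_z(cam,u,v,z):
    c=bot.camera_params(cam);K=c["K"];V=c["view"];R=V[:3,:3];t=V[:3,3]
    o=-R.T@t; d=R.T@np.linalg.inv(K)@np.array([u,v,1.]); return o+d*(z-o[2])/d[2]
def cloud(cam,d):
    c=bot.camera_params(cam);K=c["K"];V=c["view"]
    v,u=np.mgrid[:480,:640]; p=np.stack([(u-K[0,2])/K[0,0]*d,(v-K[1,2])/K[1,1]*d,d],-1)
    return (p-V[:3,3])@V[:3,:3]
def proj(cam,P):
    c=bot.camera_params(cam);q=c["view"][:3,:3]@np.asarray(P,float)+c["view"][:3,3];q=c["K"]@q;return q[:2]/q[2]
def tool(o):
    from scipy.spatial.transform import Rotation as Ro
    T=np.eye(4);T[:3,:3]=Ro.from_euler('xyz',o["tool_rot"],degrees=True).as_matrix();T[:3,3]=o["tool_pos"];return T
E
python3 - <<'E'
from h import *
p=cv2.imread("pics/top0.png");d=np.load("pics/top0.npy");C=cloud("top",d)
cv2.imwrite("pics/c1.png",cv2.resize(p[150:310,210:350],None,fx=4,fy=4,interpolation=cv2.INTER_CUBIC)[:600])
# rocker deck
m=(abs(C[...,2]-45)<4);m[:, :215]=0;m[:,330:]=0;m[:220]=0;m[300:]=0
P=C[m][:,:2];print(m.sum(),cv2.minAreaRect(P.astype(np.float32)))
for n,zz in(("cap",140),):
    m=abs(C[...,2]-140)<5
    for a,b in((270,300),(170,215)):
        q=m.copy();q[:,:a]=0;q[:,b:]=0;q[:155]=0;q[215:]=0;print(q.sum(),C[q].mean(0),C[q].min(0),C[q].max(0))
m=abs(C[...,2]-90)<8;m[:, :240]=0;m[:,300:]=0;m[:235]=0;m[285:]=0
for y in C[m]:print(y.round())
print(np.linalg.inv(bot.camera_params("top")["view"])[:3,3])
E
```

```text
2760 ((482.13897705078125, 122.8927001953125), (171.79464721679688, 107.5604248046875), 76.64886474609375)
190 [655.63349583  82.43299202 138.46346758] [639.41409037  66.98356112 135.01801533] [673.09051083  98.99114958 143.13345468]
195 [618.61721091 290.120792   138.49906954] [602.35675384 274.28370046 135.20553525] [635.54393194 307.01413555 142.32886804]
[517. 153.  85.]
[517. 150.  87.]
[515. 153.  85.]
[515. 150.  86.]
[515. 148.  87.]
[515. 146.  89.]
[514. 143.  89.]
[513. 152.  86.]
[513. 150.  86.]
[512. 148.  88.]
[513. 146.  87.]
[513. 144.  86.]
[511. 148.  83.]
[511. 146.  82.]
[509. 153.  82.]
[509. 151.  82.]
[509. 149.  82.]
[508. 146.  84.]
[506. 148.  83.]
[504. 155.  83.]
[502. 151.  84.]
[502. 146.  82.]
[501.  89.  88.]
[500.  86.  90.]
[500.  84.  88.]
[501.  82.  85.]
[499.  91.  84.]
[499.  89.  86.]
[499.  87.  84.]
[498.  84.  87.]
[498.  82.  89.]
[496.  91.  86.]
[496.  89.  85.]
[497.  87.  83.]
[496.  85.  84.]
[496.  82.  84.]
[494.  89.  83.]
[494.  87.  82.]
[494.  85.  85.]
[490.  89.  85.]
[490.  85.  82.]
[488.  94.  83.]
[476. 162.  82.]
[474. 157.  82.]
[473. 151.  83.]
[471. 162.  84.]
[469. 162.  84.]
[469. 157.  88.]
[469. 155.  84.]
[467. 163.  90.]
[467. 161.  86.]
[467. 159.  86.]
[467. 157.  86.]
[467. 155.  85.]
[465. 164.  86.]
[465. 161.  87.]
[464. 159.  87.]
[464. 157.  87.]
[464. 155.  86.]
[462. 159.  88.]
[462. 156.  90.]
[459. 100.  83.]
[457. 100.  83.]
[455.  96.  83.]
[453. 100.  86.]
[453.  98.  89.]
[453.  96.  83.]
[453.  94.  85.]
[450. 102.  89.]
[451. 100.  86.]
[450.  98.  87.]
[450.  96.  90.]
[450.  94.  85.]
[448. 100.  84.]
[448.  98.  86.]
[448.  96.  90.]
[448.  94.  88.]
[ 396.76276155   18.19883346 1156.90702781]
```

View pics/c1.png

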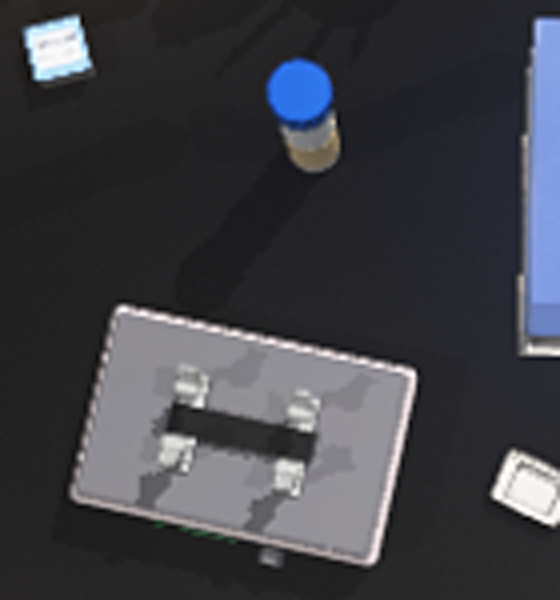

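```bash
python3 -m crank '[{"dz":-6},{"dz":-12},{"dz":-16},{"dx":4,"dy":-4,"dz":-17},{"dx":8,"dy":-8,"dz":-17}]'
python3 - <<'E'
from h import *
print(bot.get_obs())
c=[at_z("top",210+a/4,150+b/4,45)for a,b in((118,305),(415,370),(377,563),(73,495))]
c=np.array(c);print(c,c.mean(0)); print([np.degrees(np.arctan2(*(c[i]-c[j])[[1,0]])) for i,j in((0,1),(3,2))])
print(at_z("top",210+301/4,150+90/4,140),at_z("top",342,200,130),at_z("top",342,155,130),at_z("top",342,238,130))
E
```

```text
{'time': 0.1, 'joint_positions': array([-8.62923734e+01,  9.10990818e+00,  9.15658765e+01, -1.03328725e-03,
        7.94250977e+01, -1.20368312e+01]), 'joint_vel': array([ 0.06433165, -0.1409332 , -0.09978692,  0.03733725, -0.13584948,
        0.02325777]), 'effort': array([-3.43125184e-04, -3.86508322e+01, -3.22957349e+01,  7.02532777e-02,
        3.39500920e-02, -4.56626822e-05]), 'tool_pos': array([ 155.96966029, -552.83154205,  213.7008564 ]), 'tool_rot': array([-1.79901124e+02, -2.00449627e-02,  1.57446311e+01]), 'ft_force': array([-0.39732566,  0.22765316,  0.19666953]), 'ft_torque': array([ 0.04418443, -0.02027563,  0.01238823]), 'gripper_width': 92.02049137245099}
[[556.32238736 192.96688127  45.        ]
 [516.20134547  23.7211365   45.        ]
 [407.22680892  46.80847683  45.        ]
 [448.20912639 218.28253492  45.        ]] [481.98991703 120.44475738  45.        ]
[np.float64(76.66376155682663), np.float64(76.55844872269643)]
[656.01534327  81.28797611 140.        ] [596.86602536 -38.08827643 130.        ] [694.91456145 -40.2282461  130.        ] [515.63767267 -36.31541761 130.        ]validation failed for argument at $[0]...
```

```bash
python3 -m crank '[{"dx":0,"dy":0,"dz":-6,"wx":0,"wy":0,"wz":0,"gripper":1},{"dx":0,"dy":0,"dz":-12,"wx":0,"wy":0,"wz":0,"gripper":1},{"dx":0,"dy":0,"dz":-16,"wx":0,"wy":0,"wz":0,"gripper":1},{"dx":4,"dy":-4,"dz":-17,"wx":0,"wy":0,"wz":0,"gripper":1},{"dx":8,"dy":-8,"dz":-17,"wx":0,"wy":0,"wz":0,"gripper":1}]'
python3 - <<'E'
from h import *
o=bot.get_obs();print(o)
E
```

```text
time: 0.72
tool_pos: [211.7, -454.1, 385.4]
tool_rot: [179.9, -0.0, 15.7]
ft_force: [1.1, 0.9, 0.5]
gripper_width: 92.2
{'time': 0.725, 'joint_positions': array([-7.88609338e+01, -5.16594651e+00,  8.71304743e+01,  1.74741124e-02,
        9.79564921e+01, -4.52906791e+00]), 'joint_vel': array([ 32.82217845, -43.25381974,  43.29245962,   0.07610413,
         1.05650981,  31.69088713]), 'effort': array([ -4.70830277, -25.74501157, -35.39276361,  -0.13586232,
         0.05857898,  -0.61159261]), 'tool_pos': array([ 211.70486306, -454.05480832,  385.36794905]), 'tool_rot': array([ 1.79919900e+02, -1.10118417e-02,  1.56705725e+01]), 'ft_force': array([1.09675849, 0.92005231, 0.50325325]), 'ft_torque': array([ 0.01843022, -0.03714258, -0.03743252]), 'gripper_width': 92.24789544997066}
```

```bash
cat >> h.py <<'E'
import json,os
def log():
    o=bot.get_obs()
    with open("log.jsonl","a") as f: f.write(json.dumps({k:np.asarray(v).tolist() for k,v in o.items()})+"\n")
    print(o["time"],np.round(o["joint_positions"],1),np.round(o["tool_pos"],1),np.round(o["tool_rot"],1),np.round(o["ft_force"],1),round(o["gripper_width"],1))
    return o
E
python3 -c "from h import *;log()"
python3 -m crank '[{"dx":5,"dy":-4,"dz":0,"wx":0,"wy":0,"wz":0,"gripper":1},{"dx":10,"dy":-8,"dz":0,"wx":0,"wy":0,"wz":0,"gripper":1},{"dx":14,"dy":-12,"dz":0,"wx":10,"wy":0,"wz":0,"gripper":1},{"dx":18,"dy":-15,"dz":0,"wx":20,"wy":0,"wz":0,"gripper":1},{"dx":22,"dy":-18,"dz":0,"wx":30,"wy":0,"wz":0,"gripper":1}]'; 
python3 -c "from h import *;log()"
python3 -m crank '[{"dx":2,"dy":-2,"dz":0,"wx":0,"wy":5,"wz":0,"gripper":1},{"dx":4,"dy":-4,"dz":0,"wx":0,"wy":10,"wz":0,"gripper":1},{"dx":4,"dy":-4,"dz":0,"wx":0,"wy":15,"wz":0,"gripper":1},{"dx":4,"dy":-4,"dz":0,"wx":0,"wy":15,"wz":0,"gripper":1},{"dx":4,"dy":-4,"dz":0,"wx":0,"wy":15,"wz":0,"gripper":1}]'; 
python3 -c "from h import *;log()"
```

```text
0.725 [-78.9  -5.2  87.1   0.   98.   -4.5] [ 211.7 -454.1  385.4] [179.9  -0.   15.7] [1.1 0.9 0.5] 92.2
time: 1.35
tool_pos: [375.2, -220.4, 385.1]
tool_rot: [-149.8, 0.0, 15.8]
ft_force: [-0.4, -0.2, 0.6]
gripper_width: 92.2
1.35 [-54.2   4.4  82.4  11.6 121.3  23.6] [ 375.2 -220.4  385.1] [-149.8    0.    15.8] [-0.4 -0.2  0.6] 92.2
time: 1.98
tool_pos: [403.2, -177.7, 404.4]
tool_rot: [-149.1, -12.9, 8.1]
ft_force: [0.2, -0.6, 0.2]
gripper_width: 91.9
1.975 [-57.5  -4.4  90.1  25.6 116.7  27.9] [ 403.2 -177.7  404.4] [-149.1  -12.9    8.1] [ 0.2 -0.6  0.2] 91.9
```

Fit the kinematic model.

```bash
cat > kin.py <<'E'
import numpy as np,json
from scipy.optimize import least_squares
from scipy.spatial.transform import Rotation as Ro
rz=lambda a:Ro.from_euler('z',a,degrees=True).as_matrix(); ry=lambda a:Ro.from_euler('y',a,degrees=True).as_matrix()
def fk(q,p,full=False):
    d1,a2,a3,d6,s,w,e=p
    R1=rz(q[0]);R2=R1@ry(q[1]);R3=R2@ry(q[2]);R4=R3@rz(q[3]);R5=R4@ry(q[4]);R6=R5@rz(q[5])
    sh=np.array([0,0,d1])+R1@[0,s,0]; el=sh+R2@[0,0,a2]; wr=el+R3@[e,0,a3]; w2=wr+R4@[0,w,0]
    t=w2+R5@[0,0,d6]
    return (R6@rz(90),t,[sh,el,wr,w2,t]) if full else (R6@rz(90),t)
def data():
    L=[json.loads(l) for l in open("log.jsonl")]
    L.append(dict(joint_positions=[-8.62928954e+01,9.11281158e+00,9.15705665e+01,5.32952484e-04,7.94222857e+01,-1.20355982e+01],tool_pos=[155.9715433,-552.80590343,213.63137921],tool_rot=[-1.79896768e+02,-2.25451453e-02,1.57425842e+01]))
    return L
def fit():
    L=data()
    f=lambda p:np.concatenate([fk(l["joint_positions"],p)[1]-l["tool_pos"] for l in L])
    r=least_squares(f,[180,400,400,350,60,60,0],method='trf')
    return r.x,f(r.x)
if __name__=="__main__":
    for l in data():
        R=fk(l["joint_positions"],[0]*7)[0]; print(np.round(Ro.from_matrix(R).as_euler('xyz',degrees=True),1),np.round(l["tool_rot"],1))
    x,e=fit();print(x.round(1),e.round(1))
E
python3 kin.py
```

```text
[179.9  -0.   15.7] [179.9  -0.   15.7]
[-149.8    0.    15.8] [-149.8    0.    15.8]
[-149.1  -12.9    8.1] [-149.1  -12.9    8.1]
[-179.9   -0.    15.7] [-179.9   -0.    15.7]
[298.1 385.7 519.1 322.1 119.9  -0.   47.8] [-0. -0.  0. -0. -0.  0. -0.  0. -0.  0.  0. -0.]
```

```bash
cat >> kin.py <<'E'
P0=np.array(fit()[0])
lo=np.array([-166.64,-54.1,10.49,-73.88,9.74,-171.62]);hi=np.array([166.64,131.32,154.53,253.88,151.15,171.62])
def ik(R,t,seeds=None,n=30,tol=1e-3,rng=np.random.default_rng(0)):
    S=[] 
    seeds=list(seeds) if seeds is not None else list(lo+(hi-lo)*rng.random((n,6)))
    def f(q):
        r,x=fk(q,P0); return np.concatenate([(x-t)/100,Ro.from_matrix(r.T@R).as_rotvec()])
    for s in seeds:
        r=least_squares(f,np.clip(s,lo+.1,hi-.1),bounds=(lo,hi),x_scale=30,max_nfev=60)
        if r.cost<1e-8 and not any(np.abs(r.x-q).max()<1 for q in S): S.append(r.x)
    return S
def tool_R(phi,psi,flip):
    a,b=np.radians(phi),np.radians(psi)
    z=np.array([np.sin(a)*np.cos(b),np.sin(a)*np.sin(b),-np.cos(a)])
    y=np.array([-np.sin(b),np.cos(b),0])*(-1 if flip else 1)
    return np.column_stack([np.cross(y,z),y,z])
E
cat > s.py <<'E'
from kin import *
rng=np.random.default_rng(1)
seeds=lo+(hi-lo)*rng.random((24,6))
print("place")
ax=76.6
# tool tilted by -delta: pointing direction leaning; psi = tilt azimuth
for d,psi in((0,ax),(0,ax+180),(15,ax),(20,ax)):
  for fl in(0,1):
    R=tool_R(d,psi,fl)if d else tool_R(0,psi,fl)
    t=np.array([482,122,66])+15*R[:,2]
    for q in ik(R,t,seeds): print(d,psi,fl,q.round(0),[p[2].round() for p in fk(q,P0,True)[2]])
print("grasp")
for psi in(0,-20,-40,-60,-80,-100):
  for phi in(90,75,60):
   for fl in(0,1):
    R=tool_R(phi,psi,fl);t=np.array([656,82,60])+15*R[:,2]
    for q in ik(R,t,seeds): print(psi,phi,fl,q.round(0),[p.round().tolist() for p in fk(q,P0,True)[2][2:3]])
E
python3 s.py
```

```text
place
0 76.6 0 [   0.    9.  112.   -0.   59. -166.] [np.float64(298.0), np.float64(679.0), np.float64(373.0), np.float64(373.0), np.float64(51.0)]
0 76.6 1 [  0.   9. 112.  -0.  59.  14.] [np.float64(298.0), np.float64(679.0), np.float64(373.0), np.float64(373.0), np.float64(51.0)]
0 256.6 0 [  0.   9. 112.  -0.  59.  14.] [np.float64(298.0), np.float64(679.0), np.float64(373.0), np.float64(373.0), np.float64(51.0)]
0 256.6 1 [   0.    9.  112.   -0.   59. -166.] [np.float64(298.0), np.float64(679.0), np.float64(373.0), np.float64(373.0), np.float64(51.0)]
15 76.6 1 [ -9.   6. 117.  18.  58.  -6.] [np.float64(298.0), np.float64(682.0), np.float64(363.0), np.float64(363.0), np.float64(52.0)]
20 76.6 0 [-13.   5. 118.  24.  58. 168.] [np.float64(298.0), np.float64(682.0), np.float64(355.0), np.float64(355.0), np.float64(52.0)]
20 76.6 1 [-13.   5. 118.  24.  58. -12.] [np.float64(298.0), np.float64(682.0), np.float64(355.0), np.float64(355.0), np.float64(52.0)]
grasp
0 90 0 [ -6.  44. 123. 174.  77.  91.] [[349.0, 82.0, 60.0]]
0 90 1 [ -6.  44. 123. 174.  77. -89.] [[349.0, 82.0, 60.0
[... 1040 characters left out ...]
, 312.0, 214.0]]
-80 75 0 [ 22.  58.  71. -71.  90.  40.] [[604.0, 374.0, 139.0]]
-80 75 1 [  22.   58.   71.  -71.   90. -140.] [[604.0, 374.0, 139.0]]
-80 60 0 [ 20.  49.  76. -60.  80.  35.] [[610.0, 344.0, 214.0]]
-80 60 1 [  20.   49.   76.  -60.   80. -145.] [[610.0, 344.0, 214.0]]
-100 90 0 [ 20.  79.  42. -73. 115.  35.] [[709.0, 384.0, 60.0]]
-100 90 1 [  20.   79.   42.  -73.  115. -145.] [[709.0, 384.0, 60.0]]
-100 75 0 [ 19.  69.  50. -62. 107.  37.] [[708.0, 374.0, 139.0]]
-100 75 1 [  19.   69.   50.  -62.  107. -143.] [[708.0, 374.0, 139.0]]
-100 60 0 [ 17.  60.  58. -51.  97.  37.] [[702.0, 344.0, 214.0]]
-100 60 1 [  17.   60.   58.  -51.   97. -143.] [[702.0, 344.0, 214.0]]
```

```bash
cat > s2.py <<'E'
from kin import *
rng=np.random.default_rng(1)
seeds=lo+(hi-lo)*rng.random((30,6))
print("place")
ax=76.6
for psi in(ax,ax+180):
  for fl in(0,1):
   for d in(25,30):
    R=tool_R(d,psi,fl); t=np.array([482,122,92])+15*R[:,2]
    for q in ik(R,t,seeds): print(d,psi,fl,q.round(0),[p.round().tolist() for p in fk(q,P0,True)[2][2:3]])
print("grasp")
for psi in(10,0,-10):
  for phi in(65,60):
   for fl in(0,1):
    for back in(-15,110):
     R=tool_R(phi,psi,fl);t=np.array([656,82,62])-back*R[:,2]
     for q in ik(R,t,seeds): print(psi,phi,fl,back,q.round(0),t.round(),[p.round().tolist() for p in fk(q,P0,True)[2][2:3]])
E
python3 s2.py
```

```text
place
25 76.6 0 [-16.   3. 119.  28.  63. 163.] [[452.0, -4.0, 370.0]]
30 76.6 0 [-19.   3. 120.  34.  64. 157.] [[446.0, -27.0, 358.0]]
25 76.6 1 [-16.   3. 119.  28.  63. -17.] [[452.0, -4.0, 370.0]]
30 76.6 1 [-19.   3. 120.  34.  64. -23.] [[446.0, -27.0, 358.0]]
25 256.6 0 [ 14.  19. 100. -23.  74.  36.] [[512.0, 248.0, 370.0]]
30 256.6 0 [ 16.  22.  98. -27.  78.  39.] [[518.0, 271.0, 358.0]]
25 256.6 1 [  14.   19.  100.  -23.   74. -144.] [[512.0, 248.0, 370.0]]
30 256.6 1 [  16.   22.   98.  -27.   78. -141.] [[518.0, 271.0, 358.0]]
grasp
10 65 0 -15 [-13.  20. 128. 144.  37. 110.] [669.  84.  56.] [[382.0, 34.0, 192.0]]
10 65 0 110 [-23.  -6. 148. 124.  37. 125.] [558.  65. 108.] [[270.0, 14.0, 245.0]]
10 65 1 -15 [-13.  20. 128. 144.  37. -70.] [669.  84.  56.] [[382.0, 34.0, 192.0]]
10 65 1 110 [-23.  -6. 148. 124.  37. -55.] [558.  65. 108.] [[270.0, 14.0, 245.0]]
10 60 0 -15 [-12.  17. 127. 138.  29. 117.] [669.  84.  54.] [[394.0, 36.0, 216.0]]
10 60 0 110 [-21. -11. 146. 110.  29. 141.] [562.  65. 117.] [[287.0, 17.0, 278.0]]
10 60 1 -15 [-12.  17. 127. 138.  29. -63.
[... 801 characters left out ...]
5 [  2.  22. 125. 199.  33.  79.] [669.  80.  56.] [[382.0, 130.0, 192.0]]
-10 65 0 110 [  6.   1. 142. 211.  30.  70.] [558.  99. 108.] [[270.0, 150.0, 245.0]]
-10 65 1 -15 [   2.   22.  125.  199.   33. -101.] [669.  80.  56.] [[382.0, 130.0, 192.0]]
-10 65 1 110 [   6.    1.  142.  211.   30. -110.] [558.  99. 108.] [[270.0, 150.0, 245.0]]
-10 60 0 -15 [  1.  19. 124. 203.  25.  74.] [669.  80.  54.] [[394.0, 128.0, 216.0]]
-10 60 0 110 [  5.  -4. 140. 223.  20.  57.] [562.  99. 117.] [[287.0, 147.0, 278.0]]
-10 60 1 -15 [   1.   19.  124.  203.   25. -106.] [669.  80.  54.] [[394.0, 128.0, 216.0]]
-10 60 1 110 [   5.   -4.  140.  223.   20. -123.] [562.  99. 117.] [[287.0, 147.0, 278.0]]
```

```bash
cat > s3.py <<'E'
from kin import *
def chain(R,ts,q):
    for t in ts:
        s=ik(R,np.array(t,float),[q]); 
        if not s: print("none",t);continue
        q=s[0];print(np.round(t),q.round(1))
    return q
for phi in(60,55,62):
  R=tool_R(phi,0,0);b=np.array([656,82,62])+15*R[:,2]
  print(phi);chain(R,[b+[0,0,h] for h in(0,30,60,100,150,200)],np.array([-6,18,127,168,25,98.]))
E
python3 s3.py
```

```text
60
[669.  82.  54.] [ -5.6  17.7 126.8 168.3  24.8  97.8]
[669.  82.  84.] [ -5.6  12.6 127.5 166.   20.6 100.3]
[669.  82. 114.] [ -5.6   7.7 128.  162.4  16.3 104.2]
[669.  82. 154.] [ -5.6   1.6 128.  152.8  10.7 114. ]
none [668.99038106  82.         204.5       ]
none [668.99038106  82.         254.5       ]
55
[668.  82.  53.] [ -5.4  15.4 125.2 163.8  16.1 102.5]
[668.  82.  83.] [ -5.4  10.7 125.7 158.3  12.1 108.1]
none [668.28728066  82.         113.39635345]
none [668.28728066  82.         153.39635345]
none [668.28728066  82.         203.39635345]
none [668.28728066  82.         253.39635345]
62
[669.  82.  55.] [ -5.7  18.8 127.2 169.3  28.3  96.7]
[669.  82.  85.] [ -5.7  13.6 128.1 167.6  24.1  98.7]
[669.  82. 115.] [ -5.7   8.5 128.7 164.9  19.7 101.6]
[669.  82. 155.] [ -5.7   2.2 128.9 158.6  13.9 108.2]
none [669.24421389  82.         204.95792656]
none [669.24421389  82.         254.95792656]
```

```bash
cat > s4.py <<'E'
from kin import *
g=np.array([-5.7,18.8,127.2,169.3,28.3,96.7])
G=np.array([656,82,62.])
q=g
for f in np.linspace(0,1,7):
    R=tool_R(62+23*f,0,0);t=G+[0,0,150*f]+15*R[:,2]
    s=ik(R,t,[q]);
    if s:q=s[0];print(round(f,2),q.round(1),t.round())
    else:print("none")
qc=np.array(data()[-2]["joint_positions"])
print("path cur->H")
for f in np.linspace(0,1,21):
    x=qc+(q-qc)*f;r,t,k=fk(x,P0,True);z=r[:,2]
    print(round(f,2),x.round(),"tcp",t.round(),"z",z.round(2),"wr",k[2].round())
np.save("H.npy",q)
E
python3 s4.py
```

```text
0.0 [ -5.7  18.8 127.2 169.3  28.3  96.7] [669.  82.  55.]
0.17 [ -5.9  16.7 128.8 169.8  31.6  96.3] [670.  82.  81.]
0.33 [ -6.   14.8 130.2 170.2  34.9  96. ] [670.  82. 107.]
0.5 [ -6.1  13.  131.3 170.5  38.1  95.7] [670.  82. 133.]
0.67 [ -6.2  11.5 132.2 170.8  41.3  95.5] [671.  82. 159.]
0.83 [ -6.3  10.1 132.9 171.2  44.5  95.4] [671.  82. 185.]
1.0 [ -6.3   8.9 133.4 171.5  47.7  95.2] [671.  82. 211.]
path cur->H
0.0 [-57.  -4.  90.  26. 117.  28.] tcp [ 403. -178.  404.] z [ 0.12  0.54 -0.84] wr [ 366. -350.  674.]
0.05 [-55.  -4.  92.  33. 113.  31.] tcp [ 445. -145.  397.] z [ 0.19  0.59 -0.78] wr [ 383. -336.  648.]
0.1 [-52.  -3.  94.  40. 110.  35.] tcp [ 484. -110.  394.] z [ 0.26  0.65 -0.71] wr [ 399. -320.  623.]
0.15 [-50.  -2.  97.  48. 106.  38.] tcp [519. -75. 396.] z [ 0.33  0.71 -0.63] wr [ 413. -303.  598.]
0.2 [-47.  -2.  99.  55. 103.  41.] tcp [551. -41. 402.] z [ 0.39  0.75 -0.53] wr [ 426. -284.  573.]
0.25 [-45.  -1. 101.  62.  99.  45.] tcp [579.  -9. 410.] z [ 0.44  0.79 -0.43] wr [ 437. -264.  548.]
0.3 [-42.  -0. 103.  69.  96.  48.] tcp [605.  
[... 732 characters left out ...]
4] wr [451. -71. 363.]
0.7 [-22.   5. 120. 128.  68.  75.] tcp [719.  99. 424.] z [0.86 0.45 0.25] wr [443. -47. 343.]
0.75 [-19.   6. 123. 135.  65.  78.] tcp [722.  95. 401.] z [0.9  0.37 0.24] wr [432. -23. 323.]
0.8 [-17.   6. 125. 142.  61.  82.] tcp [721.  91. 373.] z [0.94 0.28 0.21] wr [420.   0. 305.]
0.85 [-14.   7. 127. 150.  58.  85.] tcp [716.  88. 338.] z [0.97 0.2  0.16] wr [405.  23. 287.]
0.9 [-11.   8. 129. 157.  55.  88.] tcp [707.  85. 299.] z [0.99 0.13 0.09] wr [389.  44. 270.]
0.95 [ -9.   8. 131. 164.  51.  92.] tcp [692.  83. 256.] z [1.   0.06 0.01] wr [370.  64. 254.]
1.0 [ -6.   9. 133. 172.  48.  95.] tcp [671.  82. 211.] z [ 1.   -0.   -0.09] wr [350.  82. 239.]
```

```bash
cat >> kin.py <<'E'
def table(Rs,ts,R0,t0):
    """rows of 5 relative to each call's start"""
    for i in range(0,len(ts),5):
        print("call")
        for R,t in zip(Rs[i:i+5],ts[i:i+5]):
            d=R0.T@(t-t0)/10; w=Ro.from_matrix(R0.T@R).as_rotvec(degrees=True)
            print('  dx %.2f dy %.2f dz %.2f  wx %.1f wy %.1f wz %.1f'%(*d,*w))
        R0,t0=Rs[min(i+4,len(Rs)-1)],ts[min(i+4,len(ts)-1)]
def cur():
    from bench import bot
    o=bot.get_obs(); return np.array(o["joint_positions"]),Ro.from_euler('xyz',o["tool_rot"],degrees=True).as_matrix(),np.array(o["tool_pos"])
def jpath(qa,qb,n):
    Q=[qa+(qb-qa)*f for f in np.linspace(0,1,n+1)[1:]]
    F=[fk(q,P0) for q in Q]
    for a,b in zip([fk(qa,P0)]+F[:-1],F):
        pass
    m=max(Ro.from_matrix(a[0].T@b[0]).magnitude()*57.3 for a,b in zip([fk(qa,P0)]+F[:-1],F)); print("max rot/row",m)
    return [f[0] for f in F],[f[1] for f in F]
E
python3 - <<'E'
from kin import *
q,R,t=cur();print(t,q)
H=np.load("H.npy")
table(*jpath(q,H,15),R,t)
E
```

```text
[ 403.21744812 -177.66675859  404.35722359] [-57.45732836  -4.38220401  90.09245357  25.6303361  116.7316135
  27.94439409]
max rot/row 14.183191447840175
call
  dx 5.71 dy -1.97 dz 3.76  wx 4.6 wy 7.2 wz -0.5
  dx 11.11 dy -4.68 dz 6.86  wx 10.3 wy 14.2 wz 0.5
  dx 16.06 dy -7.80 dz 9.25  wx 16.8 wy 20.9 wz 3.0
  dx 20.50 dy -10.99 dz 10.94  wx 24.0 wy 27.1 wz 7.0
  dx 24.36 dy -13.90 dz 12.03  wx 31.7 wy 32.5 wz 12.5
call
  dx 1.60 dy -1.75 dz 3.34  wx 6.6 wy 5.9 wz 7.4
  dx 3.06 dy -2.95 dz 5.88  wx 13.0 wy 11.4 wz 16.0
  dx 4.29 dy -3.35 dz 7.74  wx 19.0 wy 16.6 wz 25.8
  dx 5.16 dy -2.80 dz 9.06  wx 24.5 wy 21.5 wz 36.6
  dx 5.51 dy -1.22 dz 10.00  wx 29.5 wy 26.2 wz 48.2
call
  dx 1.72 dy 2.04 dz -0.30  wx 4.1 wy 6.0 wz 11.7
  dx 3.67 dy 4.98 dz -1.45  wx 7.7 wy 12.3 wz 23.6
  dx 5.61 dy 8.82 dz -3.45  wx 11.1 wy 19.1 wz 35.5
  dx 7.31 dy 13.47 dz -6.32  wx 14.4 wy 26.3 wz 47.3
  dx 8.53 dy 18.78 dz -10.04  wx 17.8 wy 34.0 wz 58.7
```

```bash
python3 -m crank '[{"dx":5.7,"dy":-2,"dz":3.8,"wx":4.6,"wy":7.2,"wz":-0.5,"gripper":1},{"dx":11.1,"dy":-4.7,"dz":6.9,"wx":10.3,"wy":14.2,"wz":0.5,"gripper":1},{"dx":16,"dy":-7.8,"dz":9.3,"wx":16.8,"wy":20.9,"wz":3,"gripper":1},{"dx":20.5,"dy":-11,"dz":10.9,"wx":24,"wy":27.1,"wz":7,"gripper":1},{"dx":24.4,"dy":-13.9,"dz":12,"wx":31.7,"wy":32.5,"wz":12.5,"gripper":1}]'
python3 - <<'E'
from h import log
from kin import *
log()
q,R,t=cur()
H=np.load("H.npy")
table(*jpath(q,H,15),R,t)
E
```

```text
time: 2.6
tool_pos: [621.5, 37.3, 428.2]
tool_rot: [-105.3, -22.7, -26.7]
ft_force: [0.5, -0.4, -0.6]
gripper_width: 91.9
2.6 [-40.2   0.2 104.4  74.5  93.5  50.5] [621.5  37.3 428.2] [-105.3  -22.7  -26.7] [ 0.5 -0.4 -0.6] 91.9
max rot/row 9.438485811325537
call
  dx 1.06 dy -1.20 dz 2.31  wx 4.4 wy 3.9 wz 4.8
  dx 2.06 dy -2.20 dz 4.24  wx 8.7 wy 7.7 wz 10.1
  dx 3.00 dy -2.91 dz 5.84  wx 12.9 wy 11.4 wz 16.1
  dx 3.83 dy -3.26 dz 7.14  wx 17.0 wy 14.9 wz 22.5
  dx 4.53 dy -3.21 dz 8.17  wx 20.8 wy 18.2 wz 29.4
call
  dx 0.52 dy 0.52 dz 0.80  wx 3.4 wy 3.7 wz 7.2
  dx 1.13 dy 1.43 dz 1.25  wx 6.5 wy 7.4 wz 14.6
  dx 1.78 dy 2.77 dz 1.35  wx 9.4 wy 11.2 wz 22.4
  dx 2.39 dy 4.56 dz 1.13  wx 12.0 wy 15.1 wz 30.2
  dx 2.92 dy 6.80 dz 0.58  wx 14.5 wy 19.1 wz 38.2
call
  dx 2.16 dy 1.54 dz -0.97  wx 2.4 wy 4.4 wz 7.9
  dx 4.49 dy 3.39 dz -2.35  wx 4.7 wy 9.0 wz 15.8
  dx 6.89 dy 5.57 dz -4.15  wx 7.1 wy 13.8 wz 23.5
  dx 9.29 dy 8.05 dz -6.39  wx 9.5 wy 18.8 wz 31.2
  dx 11.63 dy 10.80 dz -9.05  wx 11.9 wy 23.9 wz 38.7
```

```bash
python3 -m crank '[{"dx":1.1,"dy":-1.2,"dz":2.3,"wx":4.4,"wy":3.9,"wz":4.8,"gripper":1},{"dx":2.1,"dy":-2.2,"dz":4.2,"wx":8.7,"wy":7.7,"wz":10.1,"gripper":1},{"dx":3,"dy":-2.9,"dz":5.8,"wx":12.9,"wy":11.4,"wz":16.1,"gripper":1},{"dx":3.8,"dy":-3.3,"dz":7.1,"wx":17,"wy":14.9,"wz":22.5,"gripper":1},{"dx":4.5,"dy":-3.2,"dz":8.2,"wx":20.8,"wy":18.2,"wz":29.4,"gripper":1}]'
python3 -m crank '[{"dx":0.5,"dy":0.5,"dz":0.8,"wx":3.4,"wy":3.7,"wz":7.2,"gripper":1},{"dx":1.1,"dy":1.4,"dz":1.3,"wx":6.5,"wy":7.4,"wz":14.6,"gripper":1},{"dx":1.8,"dy":2.8,"dz":1.4,"wx":9.4,"wy":11.2,"wz":22.4,"gripper":1},{"dx":2.4,"dy":4.6,"dz":1.1,"wx":12,"wy":15.1,"wz":30.2,"gripper":1},{"dx":2.9,"dy":6.8,"dz":0.6,"wx":14.5,"wy":19.1,"wz":38.2,"gripper":1}]'
python3 - <<'E'
from h import log
from kin import *
log()
q,R,t=cur()
H=np.load("H.npy")
table(*jpath(q,H,5),R,t)
E
```

```text
time: 3.22
tool_pos: [693.9, 98.4, 453.7]
tool_rot: [-80.9, 5.8, -46.2]
ft_force: [-0.5, 0.4, 0.3]
gripper_width: 91.8
time: 3.85
tool_pos: [721.2, 93.4, 384.4]
tool_rot: [-70.5, 47.5, -56.1]
ft_force: [-0.5, 0.9, 0.1]
gripper_width: 92.1
3.85 [-17.7   6.  123.9 139.   63.1  80.3] [721.2  93.4 384.4] [-70.5  47.5 -56.1] [-0.5  0.9  0.1] 92.1
max rot/row 9.452242890456354
call
  dx 2.15 dy 1.51 dz -0.94  wx 2.4 wy 4.4 wz 7.9
  dx 4.45 dy 3.35 dz -2.29  wx 4.8 wy 9.0 wz 15.8
  dx 6.84 dy 5.52 dz -4.06  wx 7.1 wy 13.8 wz 23.5
  dx 9.24 dy 7.99 dz -6.27  wx 9.5 wy 18.8 wz 31.2
  dx 11.56 dy 10.74 dz -8.91  wx 12.0 wy 23.9 wz 38.7
```

```bash
python3 -m crank '[{"dx":2.2,"dy":1.5,"dz":-0.9,"wx":2.4,"wy":4.4,"wz":7.9,"gripper":1},{"dx":4.5,"dy":3.4,"dz":-2.3,"wx":4.8,"wy":9,"wz":15.8,"gripper":1},{"dx":6.8,"dy":5.5,"dz":-4.1,"wx":7.1,"wy":13.8,"wz":23.5,"gripper":1},{"dx":9.2,"dy":8,"dz":-6.3,"wx":9.5,"wy":18.8,"wz":31.2,"gripper":1},{"dx":11.2,"dy":10.3,"dz":-8.5,"wx":12,"wy":23.9,"wz":38.7,"gripper":1}]'
python3 -m crank '[{"dx":0,"dy":0,"dz":0,"wx":0,"wy":0,"wz":0,"gripper":1},{"dx":0,"dy":0,"dz":0,"wx":0,"wy":0,"wz":0,"gripper":1},{"dx":0,"dy":0,"dz":0,"wx":0,"wy":0,"wz":0,"gripper":1},{"dx":0,"dy":0,"dz":0,"wx":0,"wy":0,"wz":0,"gripper":1},{"dx":0,"dy":0,"dz":0,"wx":0,"wy":0,"wz":0,"gripper":1}]'
python3 - <<'E'
from h import *
o=log()
for n in("wrist","scene","top"):
    p,d=bot.grab_frame(n);cv2.imwrite(f"pics/{n}1.png",p[:,:,::-1]);np.save(f"pics/{n}1.npy",d)
from kin import *
q,R,t=cur()
Rs=[];ts=[]
for f in np.linspace(1,0,6)[1:]:
    Rr=tool_R(62+23*f,0,0);Rs.append(Rr);ts.append(np.array([656,82,62])+[0,0,150*f]+15*Rr[:,2])
table(Rs,ts,R,t)
E
```

```text
time: 4.47
tool_pos: [673.5, 81.6, 215.9]
tool_rot: [-179.9, 84.9, -179.9]
ft_force: [0.5, -0.5, 0.6]
gripper_width: 91.9
time: 5.1
tool_pos: [674.2, 80.3, 218.4]
tool_rot: [-176.9, 85.2, -176.8]
ft_force: [0.2, -0.9, 0.3]
gripper_width: 91.7
5.1 [ -6.5   8.  133.2 171.1  46.8  95.3] [674.2  80.3 218.4] [-176.9   85.2 -176.8] [ 0.2 -0.9  0.3] 91.7
call
  dx 3.87 dy 0.16 dz 0.01  wx 0.0 wy 4.8 wz 0.3
  dx 6.98 dy 0.18 dz 0.25  wx -0.0 wy 9.4 wz 0.3
  dx 10.09 dy 0.19 dz 0.48  wx -0.0 wy 14.0 wz 0.3
  dx 13.19 dy 0.20 dz 0.70  wx -0.0 wy 18.6 wz 0.3
  dx 16.29 dy 0.22 dz 0.91  wx -0.0 wy 23.2 wz 0.3
```

View pics/wrist1.png

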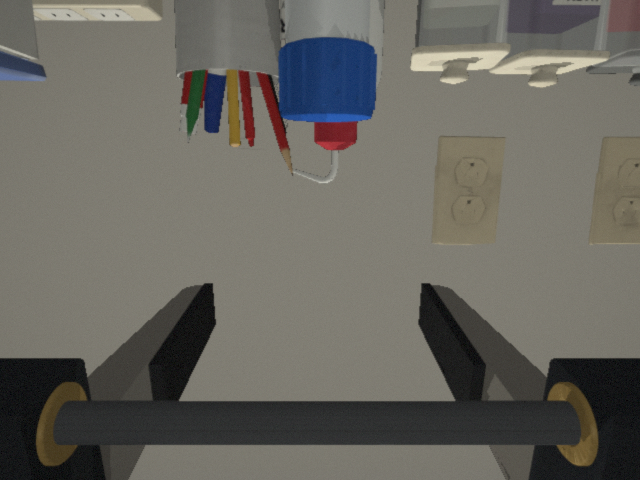

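View pics/scene1.png

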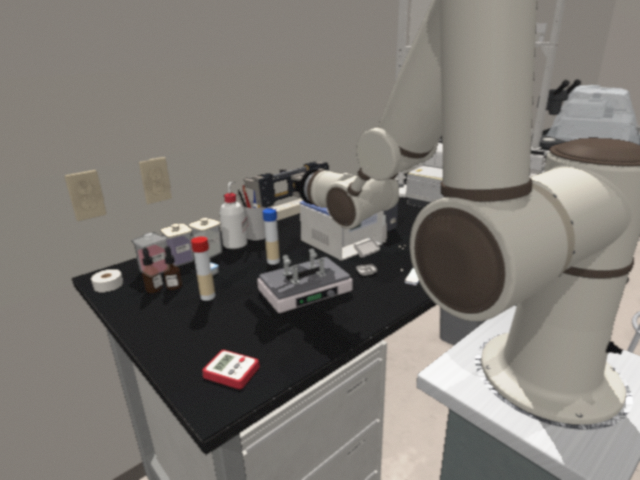

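Run:
```python
from h import *
c=bot.camera_params("wrist");K=c["K"];d=np.load("pics/wrist1.npy");p=cv2.imread("pics/wrist1.png").astype(int)
L=json.loads(open("log.jsonl").readlines()[-1]);T=tool(L)
v,u=np.mgrid[:480,:640]
P=np.stack([(u-K[0,2])/K[0,0]*d,(v-K[1,2])/K[1,1]*d,d,np.ones_like(d)],-1)@(T@c["mount"]).T
m=(p[...,0]>p[...,2]+50)&(u>270)&(u<385)&(v<130)&(v>30)&(d>0)
Q=P[m];print(m.sum(),d[m].min(),Q.mean(0),Q.min(0),Q.max(0))
# barrel edges
for a in(5,20,60,100):
    w=np.where(m[a])[0]; 
    if len(w):print(a,w.min(),w.max())
# fit circle centre xy by least squares r=17
from scipy.optimize import least_squares
s=least_squares(lambda c:np.hypot(Q[:,0]-c[0],Q[:,1]-c[1])-17,[656,82],loss='soft_l1');print(s.x,abs(s.fun).mean())
```

```text
7635 129.16432 [642.97240971  84.12589687 130.61683491   1.        ] [635.65054047  66.82406056 117.85938429   1.        ] [669.85190319 101.72017342 141.81807087   1.        ]
60 279 375
100 280 374
[656.10670898  84.2672799 ] 0.8980147998161881
```

The wrist view shows the blue cap at (328,80), close to the finger centre line at (317), and gives the tube at (656,84). The camera hangs below the tool here, which would bring it near the clips. I'll turn the tool half a turn first.

```bash
python3 -m crank '[{"dx":0,"dy":0,"dz":0,"wx":0,"wy":0,"wz":-10,"gripper":1},{"dx":0,"dy":0,"dz":0,"wx":0,"wy":0,"wz":-20,"gripper":1},{"dx":0,"dy":0,"dz":0,"wx":0,"wy":0,"wz":-30,"gripper":1},{"dx":0,"dy":0,"dz":0,"wx":0,"wy":0,"wz":-40,"gripper":1},{"dx":0,"dy":0,"dz":0,"wx":0,"wy":0,"wz":-50,"gripper":1}]' | head -3
python3 -m crank '[{"dx":0,"dy":0,"dz":0,"wx":0,"wy":0,"wz":-10,"gripper":1},{"dx":0,"dy":0,"dz":0,"wx":0,"wy":0,"wz":-20,"gripper":1},{"dx":0,"dy":0,"dz":0,"wx":0,"wy":0,"wz":-30,"gripper":1},{"dx":0,"dy":0,"dz":0,"wx":0,"wy":0,"wz":-40,"gripper":1},{"dx":0,"dy":0,"dz":0,"wx":0,"wy":0,"wz":-50,"gripper":1}]' | head -3
python3 -m crank '[{"dx":0,"dy":0,"dz":0,"wx":0,"wy":0,"wz":-10,"gripper":1},{"dx":0,"dy":0,"dz":0,"wx":0,"wy":0,"wz":-20,"gripper":1},{"dx":0,"dy":0,"dz":0,"wx":0,"wy":0,"wz":-30,"gripper":1},{"dx":0,"dy":0,"dz":0,"wx":0,"wy":0,"wz":-40,"gripper":1},{"dx":0,"dy":0,"dz":0,"wx":0,"wy":0,"wz":-50,"gripper":1}]' | head -3
python3 -m crank '[{"dx":0,"dy":0,"dz":0,"wx":0,"wy":0,"wz":-10,"gripper":1},{"dx":0,"dy":0,"dz":0,"wx":0,"wy":0,"wz":-20,"gripper":1},{"dx":0,"dy":0,"dz":0,"wx":0,"wy":0,"wz":-30,"gripper":1},{"dx":0,"dy":0,"dz":0,"wx":0,"wy":0,"wz":-30,"gripper":1},{"dx":0,"dy":0,"dz":0,"wx":0,"wy":0,"wz":-30,"gripper":1}]' | head -3
python3 - <<'E'
from h import log
from kin import *
log()
q,R,t=cur()
Rs=[];ts=[]
for f in np.linspace(1,0,6)[1:]:
    Rr=tool_R(62+23*f,0,1);Rs.append(Rr);ts.append(np.array([656,83,62])+[0,0,150*f]+15*Rr[:,2])
table(Rs,ts,R,t)
E
```

```text
time: 5.88
tool_pos: [673.9, 80.7, 218.0]
tool_rot: [-96.2, 39.3, -93.9]
time: 6.5
tool_pos: [673.9, 80.7, 218.0]
tool_rot: [-94.9, -10.5, -89.1]
time: 7.12
tool_pos: [673.9, 80.7, 218.0]
tool_rot: [-99.8, -60.2, -81.5]
time: 7.75
tool_pos: [673.9, 80.7, 218.0]
tool_rot: [179.0, -85.2, 1.0]
7.75 [ -6.5   8.1 133.2 171.1  46.7 -84.5] [673.9  80.7 218. ] [179.  -85.2   1. ] [ 0.1  0.  -0.5] 91.9
call
  dx -3.86 dy -0.24 dz 0.02  wx -0.0 wy -4.8 wz 0.1
  dx -6.97 dy -0.24 dz 0.26  wx -0.0 wy -9.4 wz 0.1
  dx -10.08 dy -0.25 dz 0.48  wx -0.0 wy -14.0 wz 0.1
  dx -13.18 dy -0.25 dz 0.70  wx -0.0 wy -18.6 wz 0.1
  dx -16.29 dy -0.26 dz 0.91  wx -0.0 wy -23.2 wz 0.1
```

Run:
```python
from kin import *
q,R,t=cur()
Rs=[];ts=[]
for f in np.linspace(1,0,6)[1:]:
    Rr=tool_R(59+26*f,0,1);Rs.append(Rr);ts.append(np.array([656,83,65])+[0,0,150*f]+15*Rr[:,2])
    print(ik(Rr,ts[-1],[q])[0].round(1))
table(Rs,ts,R,t)
```

```text
[ -6.1   9.3 132.9 171.1  42.3 -84.5]
[ -6.   10.6 131.9 170.5  37.3 -84. ]
[ -5.8  12.2 130.5 169.8  32.4 -83.4]
[ -5.6  14.3 128.7 169.   27.5 -82.6]
[ -5.4  16.7 126.6 167.8  22.6 -81.5]
call
  dx -3.58 dy -0.24 dz -0.01  wx -0.0 wy -5.4 wz 0.1
  dx -6.70 dy -0.24 dz 0.22  wx -0.0 wy -10.6 wz 0.1
  dx -9.83 dy -0.25 dz 0.45  wx -0.0 wy -15.8 wz 0.1
  dx -12.94 dy -0.25 dz 0.66  wx -0.0 wy -21.0 wz 0.1
  dx -16.06 dy -0.26 dz 0.86  wx -0.0 wy -26.2 wz 0.1
```

```bash
python3 -m crank '[{"dx":-3.6,"dy":-0.2,"dz":0,"wx":0,"wy":-5.4,"wz":0,"gripper":1},{"dx":-6.7,"dy":-0.2,"dz":0.2,"wx":0,"wy":-10.6,"wz":0,"gripper":1},{"dx":-9.8,"dy":-0.2,"dz":0.4,"wx":0,"wy":-15.8,"wz":0,"gripper":1},{"dx":-11.5,"dy":-0.2,"dz":0.6,"wx":0,"wy":-18.5,"wz":0,"gripper":1},{"dx":-11.5,"dy":-0.2,"dz":0.6,"wx":0,"wy":-18.5,"wz":0,"gripper":1}]'
python3 - <<'E'
from h import *
log()
for n in("wrist","scene"):
    p,d=bot.grab_frame(n);cv2.imwrite(f"pics/{n}2.png",p[:,:,::-1])
cv2.imwrite("pics/s2.png",cv2.resize(p[120:340,200:460,::-1],None,fx=2.5,fy=2.5))
E
```

```text
time: 8.38
tool_pos: [670.3, 82.2, 102.7]
tool_rot: [179.6, -66.7, 0.4]
ft_force: [0.3, -0.6, -0.0]
gripper_width: 92.1
8.375 [ -5.8  13.4 129.5 169.4  29.9 -83.2] [670.3  82.2 102.7] [179.6 -66.7   0.4] [ 0.3 -0.6 -0. ] 92.1
```

View pics/wrist2.png

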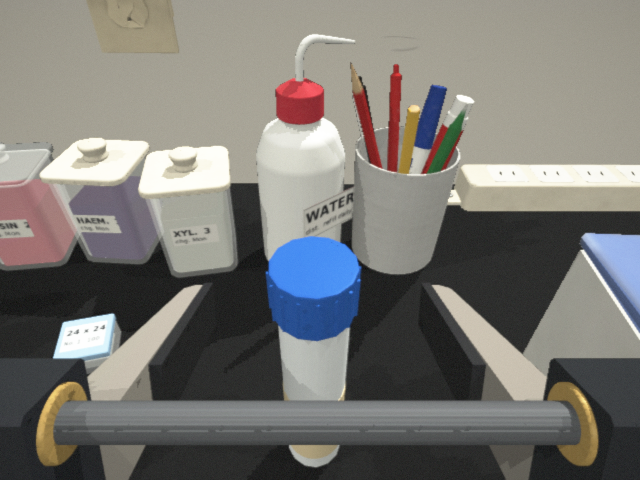

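View pics/s2.png

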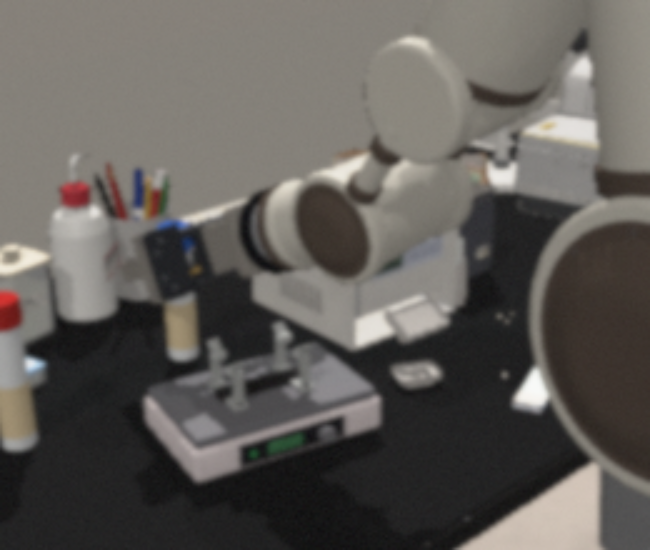

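The tube stands centred between the open fingers (cap at (314,275), finger centre 317) and the gripper is clear of the clips. Lower the rest and grip.

```bash
python3 -m crank '[{"dx":-2.1,"dy":0,"dz":0.8,"wx":0,"wy":-3.8,"wz":0,"gripper":1},{"dx":-4.2,"dy":0,"dz":1.7,"wx":0,"wy":-7.7,"wz":0,"gripper":1},{"dx":-4.2,"dy":0,"dz":1.7,"wx":0,"wy":-7.7,"wz":0,"gripper":1},{"dx":-4.2,"dy":0,"dz":1.7,"wx":0,"wy":-7.7,"wz":0,"gripper":0},{"dx":-4.2,"dy":0,"dz":1.7,"wx":0,"wy":-7.7,"wz":0,"gripper":0}]' 30
python3 -m crank '[{"dx":0,"dy":0,"dz":0,"wx":0,"wy":0,"wz":0,"gripper":0},{"dx":0,"dy":0,"dz":0,"wx":0,"wy":0,"wz":0,"gripper":0},{"dx":0,"dy":0,"dz":0,"wx":0,"wy":0,"wz":0,"gripper":0},{"dx":0,"dy":0,"dz":0,"wx":0,"wy":0,"wz":0,"gripper":0},{"dx":0,"dy":0,"dz":0,"wx":0,"wy":0,"wz":0,"gripper":0}]' 30
python3 - <<'E'
from h import *
log()
for n in("wrist","scene"):
    p,d=bot.grab_frame(n);cv2.imwrite(f"pics/{n}3.png",p[:,:,::-1])
cv2.imwrite("pics/s3.png",cv2.resize(p[120:340,200:460,::-1],None,fx=2.5,fy=2.5))
E
```

```text
time: 9.1
tool_pos: [669.1, 82.0, 58.1]
tool_rot: [179.5, -59.0, 0.4]
ft_force: [-0.2, 0.0, 0.7]
gripper_width: 73.6
time: 9.72
tool_pos: [669.1, 82.0, 57.5]
tool_rot: [179.5, -59.0, 0.5]
ft_force: [-0.4, 0.0, 0.2]
gripper_width: 29.4
9.725 [ -5.5  16.6 126.5 167.8  22.4 -81.8] [669.1  82.   57.5] [179.5 -59.    0.5] [-0.4  0.   0.2] 29.4
```

View pics/wrist3.png

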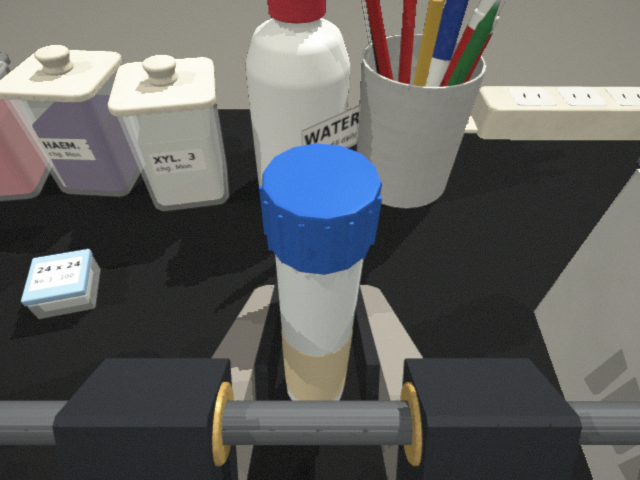

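View pics/s3.png

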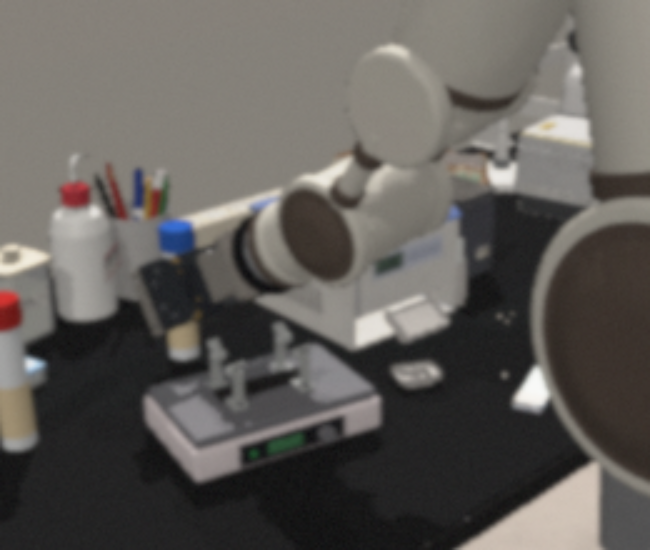

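Gripped at 29.4 mm, with the tube still upright. Next: lift along the reverse path, then plan the swing to the rocker.

Run:
```python
from kin import *
q,R,t=cur()
Rs=[];ts=[];X=t-15*R[:,2]
for f in np.linspace(0,1,6)[1:]:
    Rr=tool_R(59+26*f,0,1);Rs.append(Rr);ts.append(X+[0,0,160*f]+15*Rr[:,2]);q=ik(Rr,ts[-1],[q])[0]
print(q)
table(Rs,ts,R,t)
c=np.array([np.cos(np.radians(76.6)),np.sin(np.radians(76.6)),0])
Rp=tool_R(31,256.6,0)
tp=np.array([482,122,92.])+7*c+15*Rp[:,2]+[0,0,120]
qp=ik(Rp,tp,[np.array([16,18,95,-27,78,39.])])[0];print(qp,tp);np.save("PH.npy",qp)
u=Rs[0].T@np.array([0,0,1]); 
g=np.array(R.T@np.array([0,0,1]));print("cap dir at place",Rp@g)
for f in np.linspace(0,1,17):
    x=q+(qp-q)*f;r,tt,k=fk(x,P0,True);z=r[:,2];X=tt-15*z;cp=X+r@g*75;ft=X-r@g*65
    print(round(f,2),x.round(),"tcp",tt.round(),"z",z.round(2),"wr",k[2].round(),"cap",cp.round(),"foot",ft.round())
```

```text
[ -6.29184655   6.48056874 133.70427816 171.1943747   45.49434657
 -84.35322499]
call
  dx 2.88 dy 0.01 dz -1.66  wx 0.1 wy 5.3 wz 0.2
  dx 5.75 dy 0.03 dz -3.33  wx 0.1 wy 10.5 wz 0.2
  dx 8.63 dy 0.04 dz -5.01  wx 0.1 wy 15.7 wz 0.2
  dx 11.50 dy 0.05 dz -6.70  wx 0.0 wy 20.9 wz 0.2
  dx 14.37 dy 0.07 dz -8.41  wx 0.0 wy 26.1 wz 0.2
[ 16.83255779  14.54671569  92.3013275  -26.42251692  89.98622508
  34.21802661] [481.83185041 121.29418191 199.14249049]
cap dir at place [2.35895655e-01 9.71777979e-01 8.94281917e-04]
0.0 [ -6.   6. 134. 171.  45. -84.] tcp [671.  82. 224.] z [ 1.   -0.   -0.09] wr [350.  82. 252.] cap [623.  82. 293.] foot [685.  82. 167.]
0.06 [ -5.   7. 131. 159.  48. -77.] tcp [683. 149. 253.] z [ 0.98  0.19 -0.03] wr [367.  89. 263.] cap [632. 140. 319.] foot [700. 152. 197.]
0.12 [ -3.   7. 129. 146.  51. -70.] tcp [681. 218. 273.] z [ 0.93  0.38 -0.  ] wr [383.  97. 274.] cap [631. 200. 337.] foot [699. 223. 217.]
0.19 [ -2.   8. 126. 134.  54. -62.] tcp [667. 284. 284.] z [ 0.83  0.55 -0.  ] wr [398. 106. 285.] cap [621. 257. 348.] foot [684. 292. 228.]
0.25 [
[... 1144 characters left out ...]
11.  13. 103.  23.  79.   5.] tcp [410. 328. 121.] z [-0.28  0.34 -0.9 ] wr [500. 220. 410.] cap [430. 370. 190.] foot [401. 282.  86.]
0.81 [ 12.  13. 100.  11.  82.  12.] tcp [416. 275. 120.] z [-0.28  0.12 -0.95] wr [507. 235. 426.] cap [435. 332. 178.] foot [407. 222.  96.]
0.88 [14. 14. 97. -2. 84. 19.] tcp [432. 221. 132.] z [-0.25 -0.09 -0.96] wr [512. 251. 442.] cap [450. 289. 176.] foot [423. 164. 121.]
0.94 [ 15.  14.  95. -14.  87.  27.] tcp [454. 168. 158.] z [-0.19 -0.31 -0.93] wr [517. 267. 459.] cap [473. 245. 187.] foot [444. 111. 160.]
1.0 [ 17.  15.  92. -26.  90.  34.] tcp [482. 121. 199.] z [-0.12 -0.5  -0.86] wr [520. 283. 475.] cap [501. 202. 212.] foot [468.  66. 212.]
```

```bash
python3 -m crank '[{"dx":2.9,"dy":0,"dz":-1.7,"wx":0,"wy":5.3,"wz":0,"gripper":0},{"dx":5.8,"dy":0,"dz":-3.3,"wx":0,"wy":10.5,"wz":0,"gripper":0},{"dx":8.6,"dy":0,"dz":-5,"wx":0,"wy":15.7,"wz":0,"gripper":0},{"dx":11.5,"dy":0,"dz":-6.7,"wx":0,"wy":20.9,"wz":0,"gripper":0},{"dx":14.4,"dy":0,"dz":-8.4,"wx":0,"wy":26.1,"wz":0,"gripper":0}]' 30
python3 - <<'E'
from h import *
log()
for n in("wrist",):
    p,d=bot.grab_frame(n);cv2.imwrite(f"pics/{n}4.png",p[:,:,::-1])
from kin import *
q,R,t=cur()
c=np.array([np.cos(np.radians(76.6)),np.sin(np.radians(76.6)),0])
Rp=tool_R(31,256.6,0)
tp=np.array([482,122,92.])+7*c+15*Rp[:,2]+[0,0,200]
qp=ik(Rp,tp,[np.load("PH.npy")])[0];print(qp,tp);np.save("PH.npy",qp)
g=tool_R(59,0,1).T@np.array([0,0,1])
for f in np.linspace(0,1,9):
    x=q+(qp-q)*f;r,tt,k=fk(x,P0,True);z=r[:,2];X=tt-15*z;cp=X+r@g*75;ft=X-r@g*65
    print(round(f,2),x.round(),"tcp",tt.round(),"wr",k[2].round(),"cap",cp.round(),"foot",ft.round())
table(*jpath(q,qp,25),R,t)
E
```

```text
time: 10.45
tool_pos: [671.0, 82.7, 224.9]
tool_rot: [177.1, -85.2, 2.9]
ft_force: [1.7, 0.2, 0.1]
gripper_width: 29.4
10.45 [ -6.2   6.5 133.7 171.3  45.7 -84.7] [671.   82.7 224.9] [177.1 -85.2   2.9] [1.7 0.2 0.1] 29.4
[ 16.83255779  10.89895955  87.33025126 -26.68177973  97.69893431
  30.35953366] [481.83185041 121.29418191 279.14249049]
0.0 [ -6.   6. 134. 171.  46. -85.] tcp [672.  83. 228.] wr [350.  83. 253.] cap [623.  83. 296.] foot [686.  83. 171.]
0.12 [ -3.   7. 128. 147.  52. -70.] tcp [685. 221. 294.] wr [387.  98. 281.] cap [631. 203. 356.] foot [705. 226. 239.]
0.25 [ -0.   8. 122. 122.  59. -56.] tcp [644. 349. 319.] wr [421. 117. 313.] cap [600. 315. 382.] foot [662. 359. 264.]
0.38 [  2.   8. 116.  97.  65. -42.] tcp [569. 435. 301.] wr [450. 139. 348.] cap [545. 397. 372.] foot [580. 442. 244.]
0.5 [  5.   9. 111.  72.  72. -27.] tcp [490. 459. 255.] wr [475. 165. 385.] cap [486. 436. 335.] foot [493. 453. 196.]
0.62 [  8.   9. 105.  48.  78. -13.] tcp [435. 419. 204.] wr [494. 192. 425.] cap [444. 426. 287.] foot [433. 393. 151.]
0.75 [11. 10. 99. 23. 85.  2.] t
[... 1000 characters left out ...]
 dy -7.87 dz -0.23  wx 17.9 wy -14.4 wz -0.2
  dx -5.73 dy -9.68 dz -1.39  wx 22.6 wy -20.6 wz -0.0
  dx -7.55 dy -10.98 dz -3.02  wx 26.6 wy -27.4 wz 0.1
call
  dx -2.41 dy -1.36 dz -0.52  wx 3.3 wy -7.2 wz 1.1
  dx -4.91 dy -2.38 dz -1.64  wx 5.8 wy -14.7 wz 2.5
  dx -7.37 dy -3.05 dz -3.36  wx 7.5 wy -22.6 wz 4.2
  dx -9.68 dy -3.38 dz -5.65  wx 8.2 wy -30.8 wz 6.1
  dx -11.71 dy -3.40 dz -8.48  wx 7.9 wy -39.1 wz 8.2
call
  dx -3.35 dy 0.28 dz -1.56  wx -0.8 wy -8.1 wz 3.2
  dx -6.59 dy 0.66 dz -3.76  wx -2.5 wy -16.1 wz 6.9
  dx -9.62 dy 1.07 dz -6.58  wx -4.9 wy -24.0 wz 11.0
  dx -12.35 dy 1.45 dz -9.97  wx -8.2 wy -31.6 wz 15.5
  dx -14.72 dy 1.70 dz -13.88  wx -12.3 wy -38.9 wz 20.3
```

View pics/wrist4.png

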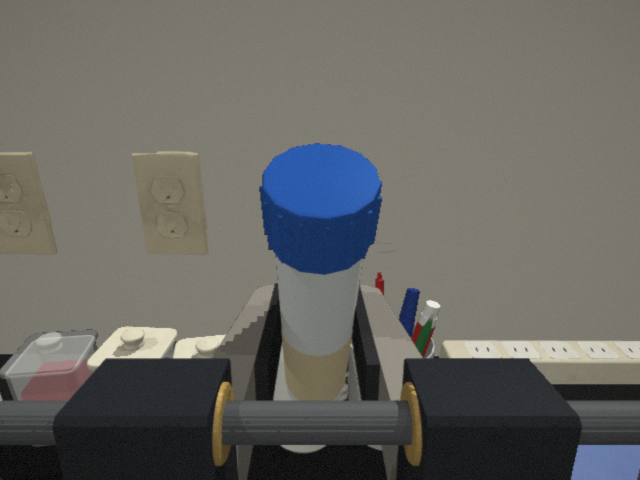

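The tube is held in unchanged pose: the cap is still at (320,205) in the picture. Now the swing.

```bash
python3 -m crank '[{"dx":2.6,"dy":-4.3,"dz":0.9,"wx":6.9,"wy":2.9,"wz":-1.1,"gripper":0},{"dx":4.8,"dy":-8.8,"dz":1.2,"wx":14,"wy":5.3,"wz":-2.2,"gripper":0},{"dx":6.5,"dy":-13.2,"dz":0.9,"wx":21.4,"wy":7.1,"wz":-3.3,"gripper":0},{"dx":7.8,"dy":-17.6,"dz":0,"wx":28.9,"wy":8.2,"wz":-4.5,"gripper":0},{"dx":8.6,"dy":-21.8,"dz":-1.3,"wx":36.4,"wy":8.6,"wz":-5.8,"gripper":0}]' 30
python3 -m crank '[{"dx":0.8,"dy":-4.1,"dz":1,"wx":7.6,"wy":-0.3,"wz":-0.8,"gripper":0},{"dx":1.2,"dy":-8,"dz":1.4,"wx":15.2,"wy":-1.3,"wz":-1.5,"gripper":0},{"dx":1.1,"dy":-11.8,"dz":1.2,"wx":22.5,"wy":-3.1,"wz":-2.2,"gripper":0},{"dx":0.6,"dy":-15.3,"dz":0.6,"wx":29.7,"wy":-5.7,"wz":-3,"gripper":0},{"dx":-0.2,"dy":-18.4,"dz":-0.5,"wx":36.5,"wy":-9.1,"wz":-3.9,"gripper":0}]'
python3 -c "
from h import log
from kin import *
log();q,R,t=cur();table(*jpath(q,np.load('PH.npy'),15),R,t)"
```

```text
time: 11.12
tool_pos: [665.3, 302.2, 309.5]
tool_rot: [69.6, -84.3, 147.3]
ft_force: [-0.3, -0.2, -0.7]
gripper_width: 29.3
time: 11.75
tool_pos: [551.9, 445.4, 289.6]
tool_rot: [150.8, -77.0, 102.1]
ft_force: [0.1, 0.8, -1.1]
gripper_width: 29.2
11.75 [  3.1   8.5 115.   91.7  66.6 -38.2] [551.9 445.4 289.6] [150.8 -77.  102.1] [ 0.1  0.8 -1.1] 29.2
max rot/row 9.61291419848532
call
  dx -1.01 dy -2.91 dz 0.47  wx 6.4 wy -4.1 wz -0.2
  dx -2.36 dy -5.54 dz 0.38  wx 12.3 wy -9.0 wz -0.3
  dx -3.96 dy -7.78 dz -0.26  wx 17.7 wy -14.5 wz -0.3
  dx -5.71 dy -9.57 dz -1.41  wx 22.4 wy -20.7 wz -0.2
  dx -7.52 dy -10.84 dz -3.04  wx 26.3 wy -27.5 wz -0.0
call
  dx -2.40 dy -1.34 dz -0.53  wx 3.3 wy -7.2 wz 1.1
  dx -4.88 dy -2.34 dz -1.67  wx 5.7 wy -14.7 wz 2.4
  dx -7.33 dy -3.00 dz -3.39  wx 7.3 wy -22.6 wz 4.1
  dx -9.62 dy -3.32 dz -5.69  wx 8.0 wy -30.7 wz 6.0
  dx -11.64 dy -3.33 dz -8.51  wx 7.7 wy -39.0 wz 8.1
call
  dx -3.34 dy 0.28 dz -1.57  wx -0.8 wy -8.1 wz 3.2
  dx -6.57 dy 0.67 dz -3.78  wx -2.5 wy -16.1 wz 6.9
  dx -9.59 dy 1.08 dz -6.61  wx -5.0 wy -23.9 wz 10.9
  dx -12.32 dy 1.44 dz -10.00  wx -8.3 wy -31.5 wz 15.4
  dx -14.67 dy 1.69 dz -13.90  wx -12.4 wy -38.7 wz 20.2
```

```bash
python3 -m crank '[{"dx":-1,"dy":-2.9,"dz":0.5,"wx":6.4,"wy":-4.1,"wz":-0.2,"gripper":0},{"dx":-2.4,"dy":-5.5,"dz":0.4,"wx":12.3,"wy":-9,"wz":-0.3,"gripper":0},{"dx":-4,"dy":-7.8,"dz":-0.3,"wx":17.7,"wy":-14.5,"wz":-0.3,"gripper":0},{"dx":-5.7,"dy":-9.6,"dz":-1.4,"wx":22.4,"wy":-20.7,"wz":-0.2,"gripper":0},{"dx":-7.5,"dy":-10.8,"dz":-3,"wx":26.3,"wy":-27.5,"wz":0,"gripper":0}]'
python3 -m crank '[{"dx":-2.4,"dy":-1.3,"dz":-0.5,"wx":3.3,"wy":-7.2,"wz":1.1,"gripper":0},{"dx":-4.9,"dy":-2.3,"dz":-1.7,"wx":5.7,"wy":-14.7,"wz":2.4,"gripper":0},{"dx":-7.3,"dy":-3,"dz":-3.4,"wx":7.3,"wy":-22.6,"wz":4.1,"gripper":0},{"dx":-9.6,"dy":-3.3,"dz":-5.7,"wx":8,"wy":-30.7,"wz":6,"gripper":0},{"dx":-11.6,"dy":-3.3,"dz":-8.5,"wx":7.7,"wy":-39,"wz":8.1,"gripper":0}]'
python3 -m crank '[{"dx":-3.3,"dy":0.3,"dz":-1.6,"wx":-0.8,"wy":-8.1,"wz":3.2,"gripper":0},{"dx":-6.6,"dy":0.7,"dz":-3.8,"wx":-2.5,"wy":-16.1,"wz":6.9,"gripper":0},{"dx":-9.6,"dy":1.1,"dz":-6.6,"wx":-5,"wy":-23.9,"wz":10.9,"gripper":0},{"dx":-12.3,"dy":1.4,"dz":-10,"wx":-8.3,"wy":-31.5,"wz":15.4,"gripper":0},{"dx":-14.2,"dy":1.7,"dz":-13.5,"wx":-12.4,"wy":-38.7,"wz":20.2,"gripper":0}]'
python3 -m crank '[{"dx":0,"dy":0,"dz":0,"wx":0,"wy":0,"wz":0,"gripper":0},{"dx":0,"dy":0,"dz":0,"wx":0,"wy":0,"wz":0,"gripper":0},{"dx":0,"dy":0,"dz":0,"wx":0,"wy":0,"wz":0,"gripper":0},{"dx":0,"dy":0,"dz":0,"wx":0,"wy":0,"wz":0,"gripper":0},{"dx":0,"dy":0,"dz":0,"wx":0,"wy":0,"wz":0,"gripper":0}]'
python3 - <<'E'
from h import *
log()
for n in("wrist","scene","top"):
    p,d=bot.grab_frame(n);cv2.imwrite(f"pics/{n}5.png",p[:,:,::-1]);np.save(f"pics/{n}5.npy",d)
from kin import *
q,R,t=cur()
c=np.array([np.cos(np.radians(76.6)),np.sin(np.radians(76.6)),0])
Rp=tool_R(31,256.6,0)
tp=np.array([482,122,92.])+7*c+15*Rp[:,2]
table([Rp]*3,[tp+[0,0,h] for h in(200,100,30)],R,t)
E
```

```text
time: 12.38
tool_pos: [444.0, 430.7, 210.4]
tool_rot: [-172.1, -50.0, 90.9]
ft_force: [-1.0, 0.1, -0.5]
gripper_width: 29.4
time: 13.0
tool_pos: [425.8, 287.5, 178.5]
tool_rot: [-164.2, -10.2, 90.9]
ft_force: [0.3, -0.5, -1.3]
gripper_width: 29.6
time: 13.62
tool_pos: [482.0, 126.3, 277.0]
tool_rot: [179.7, 31.0, 76.2]
ft_force: [0.1, 0.6, -1.4]
gripper_width: 29.3
time: 14.25
tool_pos: [481.3, 127.2, 276.2]
tool_rot: [180.0, 30.8, 76.4]
ft_force: [0.2, -0.8, -1.1]
gripper_width: 29.3
14.25 [ 17.3  11.3  87.2 -26.3  97.7  31.1] [481.3 127.2 276.2] [180.   30.8  76.4] [ 0.2 -0.8 -1.1] 29.3
call
  dx -0.63 dy 0.19 dz 0.05  wx -0.1 wy -0.2 wz -0.2
  dx 4.48 dy 0.18 dz 8.65  wx -0.1 wy -0.2 wz -0.2
  dx 8.06 dy 0.18 dz 14.66  wx -0.1 wy -0.2 wz -0.2
```

View pics/wrist5.png

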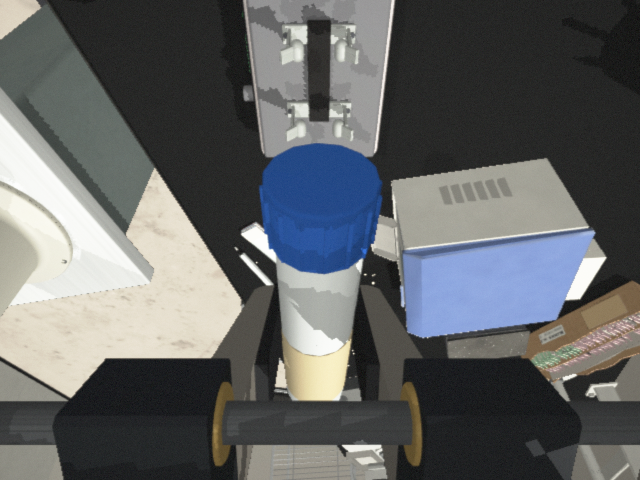

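View pics/scene5.png

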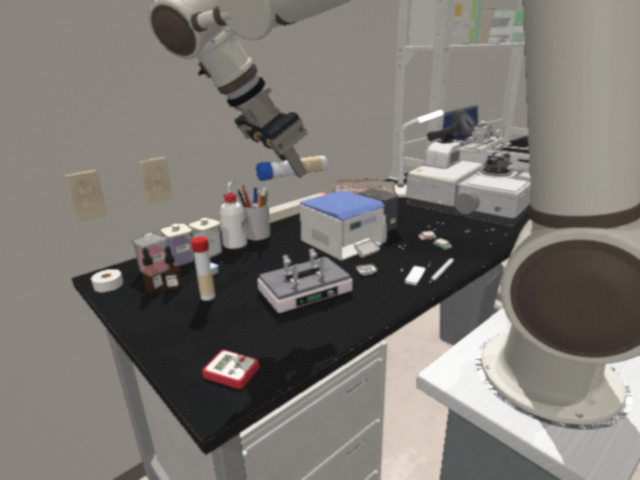

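View pics/top5.png

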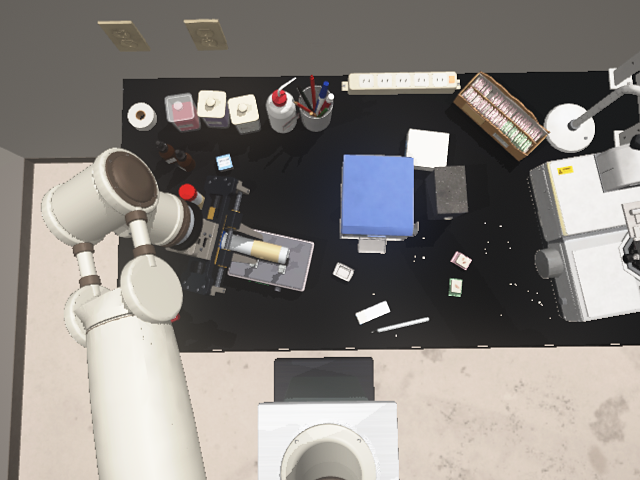

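The tube lies horizontal over the rocker, cap towards +y. The wrist view shows the black strip from (319,20) to (319,122), in line with the tube. I'll use it to refine the rocker pose.

Run:
```python
from h import *
p=cv2.imread("pics/wrist5.png");cv2.imwrite("pics/w5c.png",cv2.resize(p[0:160,240:400],None,fx=3.7,fy=3.7,interpolation=cv2.INTER_CUBIC))
c=bot.camera_params("wrist");K=c["K"]
L=json.loads(open("log.jsonl").readlines()[-1]);M=tool(L)@c["mount"]
def wz(u,v,z):
    d=M[:3,:3]@np.linalg.inv(K)@[u,v,1];o=M[:3,3];return o+d*(z-o[2])/d[2]
a,b=wz(318.5,20,51),wz(318.5,122,51)
print(a,b,(a+b)/2,np.linalg.norm(a-b),np.degrees(np.arctan2(*(b-a)[[1,0]])))
```

```text
[491.07177408 166.17315125  51.        ] [471.05255198  82.42921719  51.        ] [481.06216303 124.30118422  51.        ] 86.10351761172952 -103.44440755099163
```

View pics/w5c.png

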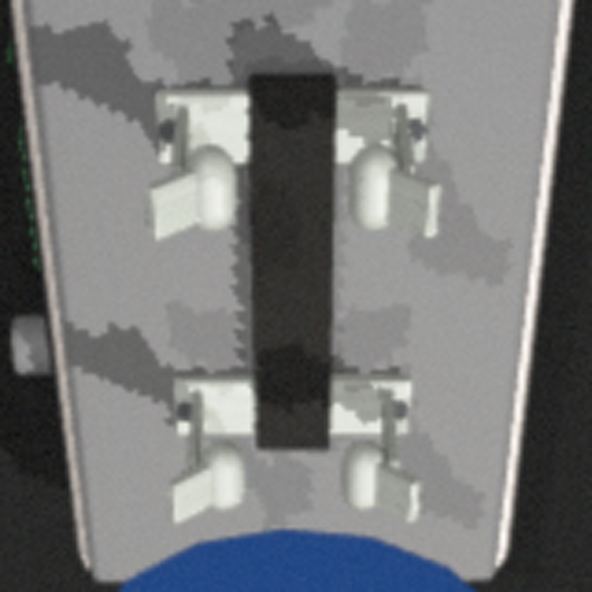

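```bash
cat > tgt.py <<'E'
from kin import *
c=np.array([np.cos(np.radians(76.5)),np.sin(np.radians(76.5)),0])
Rp=tool_R(31,256.5,0)
def go(*hs,mid=(481.5,123.5)):
    q,R,t=cur();tp=np.array([*mid,90.])+7*c+15*Rp[:,2]
    table([Rp]*len(hs),[tp+[0,0,h] for h in hs],R,t)
E
python3 -c "
from tgt import *
go(150,100,50,25,12)"
```

```text
call
  dx 2.14 dy 0.10 dz 4.45  wx -0.0 wy -0.2 wz -0.1
  dx 4.70 dy 0.10 dz 8.75  wx -0.0 wy -0.2 wz -0.1
  dx 7.26 dy 0.10 dz 13.05  wx -0.0 wy -0.2 wz -0.1
  dx 8.54 dy 0.09 dz 15.20  wx -0.0 wy -0.2 wz -0.1
  dx 9.20 dy 0.09 dz 16.31  wx -0.0 wy -0.2 wz -0.1
```

```bash
python3 -m crank '[{"dx":2.1,"dy":0.1,"dz":4.4,"wx":0,"wy":0,"wz":0,"gripper":0},{"dx":4.7,"dy":0.1,"dz":8.8,"wx":0,"wy":0,"wz":0,"gripper":0},{"dx":7.3,"dy":0.1,"dz":13,"wx":0,"wy":0,"wz":0,"gripper":0},{"dx":8.5,"dy":0.1,"dz":15.2,"wx":0,"wy":0,"wz":0,"gripper":0},{"dx":9.2,"dy":0.1,"dz":16.3,"wx":0,"wy":0,"wz":0,"gripper":0}]'
python3 -m crank '[{"dx":0,"dy":0,"dz":0,"wx":0,"wy":0,"wz":0,"gripper":0},{"dx":0,"dy":0,"dz":0,"wx":0,"wy":0,"wz":0,"gripper":0},{"dx":0,"dy":0,"dz":0,"wx":0,"wy":0,"wz":0,"gripper":0},{"dx":0,"dy":0,"dz":0,"wx":0,"wy":0,"wz":0,"gripper":0},{"dx":0,"dy":0,"dz":0,"wx":0,"wy":0,"wz":0,"gripper":0}]'
python3 - <<'E'
from h import *
log()
for n in("wrist","scene","top"):
    p,d=bot.grab_frame(n);cv2.imwrite(f"pics/{n}6.png",p[:,:,::-1]);np.save(f"pics/{n}6.npy",d)
    if n!="wrist":
        s=(220,330,240,350) if n=="scene" else (215,305,215,335)
        cv2.imwrite(f"pics/{n}6c.png",cv2.resize(p[s[0]:s[1],s[2]:s[3],::-1],None,fx=5,fy=5,interpolation=cv2.INTER_CUBIC))
from tgt import *
go(5,2,0,-2)
E
```

```text
time: 15.02
tool_pos: [480.7, 122.5, 87.9]
tool_rot: [-179.9, 30.8, 76.4]
ft_force: [-0.4, -0.5, -1.4]
gripper_width: 29.3
time: 15.65
tool_pos: [481.6, 122.9, 89.6]
tool_rot: [179.9, 30.7, 76.4]
ft_force: [-0.6, -0.1, 0.1]
gripper_width: 29.4
15.65 [ 16.9  22.2  96.2 -26.7  79.6  39.6] [481.6 122.9  89.6] [179.9  30.7  76.4] [-0.6 -0.1  0.1] 29.4
call
  dx 0.36 dy -0.01 dz 0.62  wx -0.0 wy -0.2 wz -0.1
  dx 0.52 dy -0.01 dz 0.88  wx -0.0 wy -0.2 wz -0.1
  dx 0.62 dy -0.01 dz 1.05  wx -0.0 wy -0.2 wz -0.1
  dx 0.72 dy -0.01 dz 1.22  wx -0.0 wy -0.2 wz -0.1
```

View pics/scene6c.png

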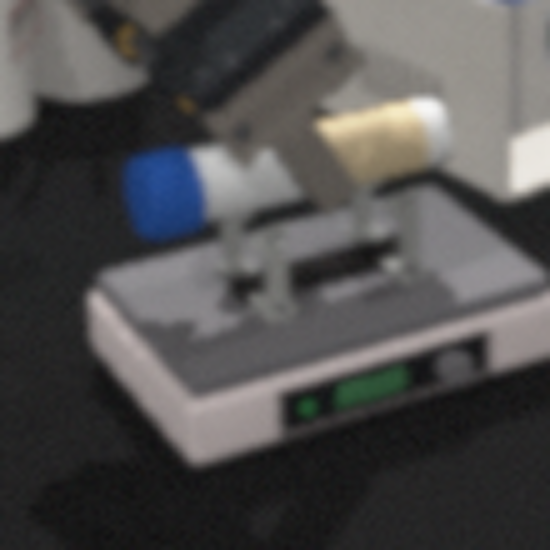

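View pics/top6c.png

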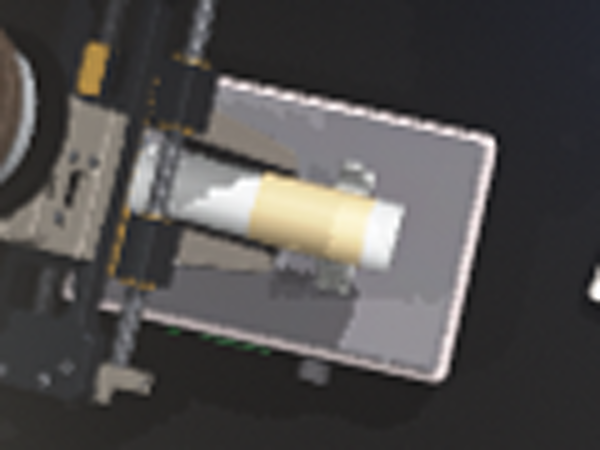

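View pics/wrist6.png

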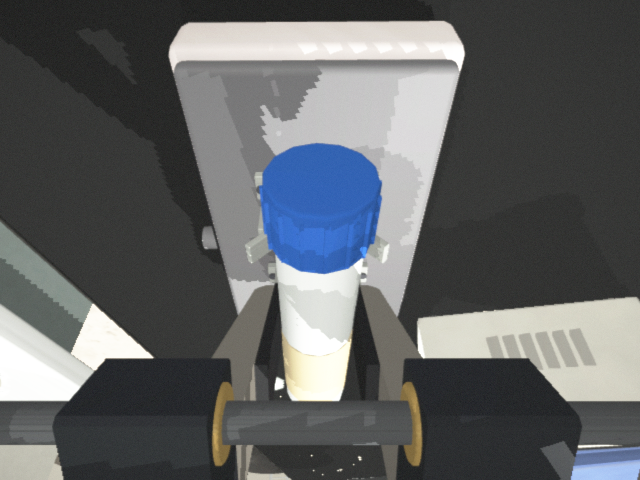

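Run:
```python
from h import *
print(at_z("top",215+396/5,215+238/5,102)) # foot end centre
d=np.load("pics/top6.npy");C=cloud("top",d)
Q=C[215:305,215:335].reshape(-1,3);Q=Q[(Q[:,2]>100)&(Q[:,2]<122)&(Q[:,1]<110)]
print(len(Q),Q[:,1].min(),np.percentile(Q[:,1],[1,5,50]),np.median(Q[:,0]))
import numpy as np
c=np.array([np.cos(np.radians(76.5)),np.sin(np.radians(76.5))]);n=np.array([-c[1],c[0]])
for s in(10,20,30,40,50):
    a=(Q[:,:2]-[468,67.1])@c; b=(Q[:,:2]-[468,67.1])@n
    k=abs(a-s)<5; top=Q[k][:,2].max() if k.any() else None; print(s,k.sum(),np.percentile(Q[k][:,2],95),b[k].mean())
```

```text
[467.27215943  66.16323757 102.        ]
291 63.98077172733103 [65.73557369 68.22914371 87.54559313] 472.32691187380294
10 64 115.76238884494359 0.7749944490981097
20 63 118.66812621151479 1.1610376714610202
30 66 116.70603029743165 1.0204230561879193
40 53 118.17791533100986 -0.8418225495780626
50 3 110.93297858030589 -11.950204479399202
```

```bash
python3 -m crank '[{"dx":0.3,"dy":0,"dz":0.5,"wx":0,"wy":0,"wz":0,"gripper":0},{"dx":0.4,"dy":0,"dz":0.8,"wx":0,"wy":0,"wz":0,"gripper":0},{"dx":0.6,"dy":0,"dz":1,"wx":0,"wy":0,"wz":0,"gripper":0},{"dx":0.6,"dy":0,"dz":1,"wx":0,"wy":0,"wz":0,"gripper":0},{"dx":0.6,"dy":0,"dz":1,"wx":0,"wy":0,"wz":0,"gripper":0}]'
python3 - <<'E'
from h import *
log()
for n in("scene",):
    p,d=bot.grab_frame(n);s=(220,330,240,350)
    cv2.imwrite(f"pics/{n}7c.png",cv2.resize(p[s[0]:s[1],s[2]:s[3],::-1],None,fx=5,fy=5,interpolation=cv2.INTER_CUBIC))
from tgt import *
go(0)
E
```

```text
time: 16.42
tool_pos: [481.7, 122.9, 77.7]
tool_rot: [179.9, 30.7, 76.4]
ft_force: [0.5, -0.3, -0.9]
gripper_width: 29.4
16.425 [ 16.9  23.2  96.4 -26.8  78.5  40.2] [481.7 122.9  77.7] [179.9  30.7  76.4] [ 0.5 -0.3 -0.9] 29.4
call
  dx 0.02 dy -0.03 dz 0.06  wx -0.0 wy -0.2 wz -0.1
```

View pics/scene7c.png

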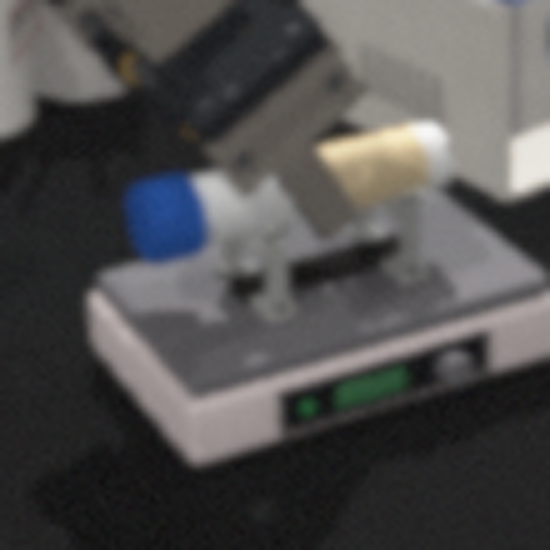

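```bash
python3 -m crank '[{"dx":0.05,"dy":0,"dz":0.1,"wx":0,"wy":0,"wz":0,"gripper":0},{"dx":0.1,"dy":0,"dz":0.2,"wx":0,"wy":0,"wz":0,"gripper":0},{"dx":0.1,"dy":0,"dz":0.2,"wx":0,"wy":0,"wz":0,"gripper":0},{"dx":0.1,"dy":0,"dz":0.2,"wx":0,"wy":0,"wz":0,"gripper":0},{"dx":0.1,"dy":0,"dz":0.2,"wx":0,"wy":0,"wz":0,"gripper":0}]'
python3 -c "
from h import *
log()"
```

```text
time: 17.1
tool_pos: [481.9, 122.6, 76.3]
tool_rot: [179.9, 30.8, 76.3]
ft_force: [0.3, 0.6, 5.7]
gripper_width: 29.4
17.1 [ 16.9  23.4  96.4 -26.8  78.3  40.2] [481.9 122.6  76.3] [179.9  30.8  76.3] [0.3 0.6 5.7] 29.4
```

```bash
python3 -m crank '[{"dx":0,"dy":0,"dz":0,"wx":0,"wy":0,"wz":0,"gripper":0.6},{"dx":0,"dy":0,"dz":0,"wx":0,"wy":0,"wz":0,"gripper":0.6},{"dx":0,"dy":0,"dz":0,"wx":0,"wy":0,"wz":0,"gripper":0.6},{"dx":0,"dy":0,"dz":0,"wx":0,"wy":0,"wz":0,"gripper":0.6},{"dx":0,"dy":0,"dz":0,"wx":0,"wy":0,"wz":0,"gripper":0.6}]'
python3 - <<'E'
from h import *
log()
for n in("scene","wrist"):
    p,d=bot.grab_frame(n);s=(220,330,240,350)
    if n=="scene":cv2.imwrite(f"pics/{n}8c.png",cv2.resize(p[s[0]:s[1],s[2]:s[3],::-1],None,fx=5,fy=5,interpolation=cv2.INTER_CUBIC))
    else:cv2.imwrite(f"pics/{n}8.png",p[:,:,::-1])
E
```

```text
time: 17.73
tool_pos: [481.4, 122.7, 75.4]
tool_rot: [180.0, 30.8, 76.4]
ft_force: [-0.7, -0.7, 0.4]
gripper_width: 55.3
17.725 [ 16.9  23.4  96.4 -26.8  78.3  40.3] [481.4 122.7  75.4] [180.   30.8  76.4] [-0.7 -0.7  0.4] 55.3
```

View pics/scene8c.png

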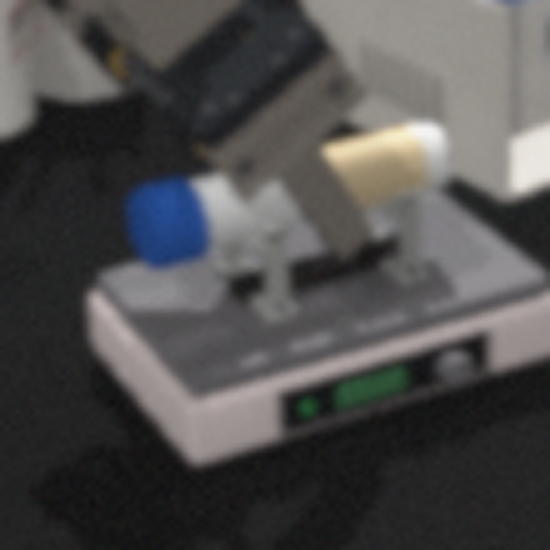

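View pics/wrist8.png

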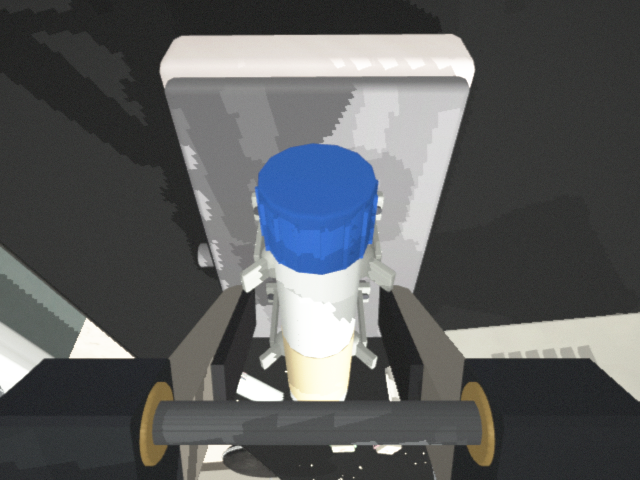

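Run:
```python
from tgt import *
q,R,t=cur()
Rs=[R,R];ts=[t+[0,0,40],t+[0,0,80]]
for f in(.25,.5,.75,1):
    Rr=tool_R(31*(1-f),256.5,0);Rs.append(Rr);ts.append(t+[0,0,80]+(np.array([481.5,123.5,t[2]+70])-t-[0,0,80])*f)
for h in(110,90,76): Rs.append(Rr);ts.append(np.array([481.5,123.5,h]))
table(Rs,ts,R,t)
print(ik(Rr,ts[-1],[q]),ik(Rr,ts[-1]-[0,0,26],[q]))
```

```text
call
  dx -2.05 dy 0.00 dz -3.44  wx 0.0 wy 0.0 wz 0.0
  dx -4.09 dy 0.00 dz -6.87  wx 0.0 wy 0.0 wz 0.0
  dx -3.95 dy 0.00 dz -6.67  wx -0.0 wy 7.5 wz -0.1
  dx -3.80 dy -0.00 dz -6.47  wx -0.0 wy 15.3 wz -0.1
  dx -3.66 dy -0.00 dz -6.26  wx -0.0 wy 23.0 wz -0.1
call
  dx 0.05 dy -0.00 dz 0.24  wx 0.0 wy 7.8 wz -0.0
  dx 0.53 dy -0.00 dz 3.75  wx 0.0 wy 7.8 wz -0.0
  dx 0.80 dy -0.00 dz 5.73  wx 0.0 wy 7.8 wz -0.0
  dx 0.99 dy -0.00 dz 7.12  wx 0.0 wy 7.8 wz -0.0
[array([ 4.27973676e-01,  6.65306205e+00,  1.10979283e+02, -3.27042387e-11,
        6.23676548e+01,  1.39279737e+01])] [array([ 4.27973679e-01,  9.09840261e+00,  1.11700166e+02, -4.89816056e-09,
        5.92014315e+01,  1.39279737e+01])]
```

```bash
python3 -m crank '[{"dx":-2,"dy":0,"dz":-3.4,"wx":0,"wy":0,"wz":0,"gripper":0.6},{"dx":-4.1,"dy":0,"dz":-6.9,"wx":0,"wy":0,"wz":0,"gripper":0.7},{"dx":-4,"dy":0,"dz":-6.7,"wx":0,"wy":7.5,"wz":0,"gripper":0.75},{"dx":-3.8,"dy":0,"dz":-6.5,"wx":0,"wy":15.3,"wz":0,"gripper":0.75},{"dx":-3.7,"dy":0,"dz":-6.3,"wx":0,"wy":23,"wz":0,"gripper":0.75}]'
python3 -m crank '[{"dx":0,"dy":0,"dz":0.2,"wx":0,"wy":7.8,"wz":0,"gripper":0.75},{"dx":0,"dy":0,"dz":0.2,"wx":0,"wy":7.8,"wz":0,"gripper":0.75},{"dx":0,"dy":0,"dz":0.2,"wx":0,"wy":7.8,"wz":0,"gripper":0.75},{"dx":0,"dy":0,"dz":0.2,"wx":0,"wy":7.8,"wz":0,"gripper":0.75},{"dx":0,"dy":0,"dz":0.2,"wx":0,"wy":7.8,"wz":0,"gripper":0.75}]'
python3 - <<'E'
from h import *
log()
for n in("top","wrist","scene"):
    p,d=bot.grab_frame(n);cv2.imwrite(f"pics/{n}9.png",p[:,:,::-1])
from tgt import *
q,R,t=cur();Rr=tool_R(0,256.5,0)
table([Rr]*2,[np.array([481.5,123.5,h]) for h in(100,76)],R,t)
E
```

```text
time: 18.45
tool_pos: [481.9, 123.4, 149.1]
tool_rot: [179.9, 7.5, 76.4]
ft_force: [-0.1, -0.9, -0.1]
gripper_width: 68.6
time: 19.08
tool_pos: [481.4, 123.6, 146.4]
tool_rot: [180.0, -0.0, 76.5]
ft_force: [0.8, -0.3, -0.1]
gripper_width: 69.3
19.075 [  0.4   1.1 108.   -0.   70.9  14. ] [481.4 123.6 146.4] [180.   -0.   76.5] [ 0.8 -0.3 -0.1] 69.3
call
  dx 0.03 dy 0.00 dz 4.64  wx 0.0 wy -0.0 wz -0.1
  dx 0.03 dy 0.00 dz 7.04  wx 0.0 wy -0.0 wz -0.1
```

View pics/wrist9.png

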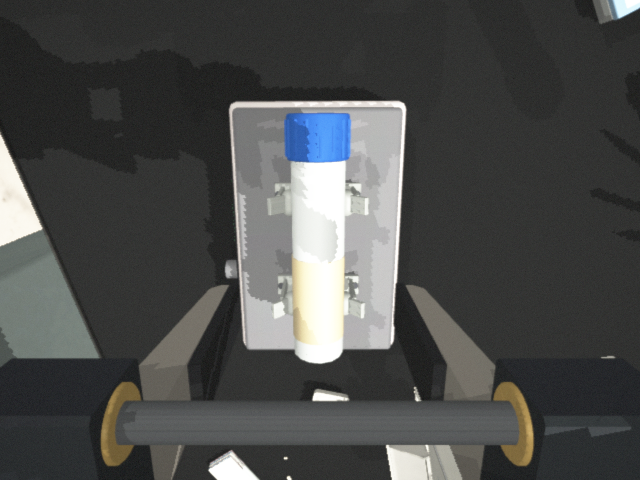

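View pics/scene9.png

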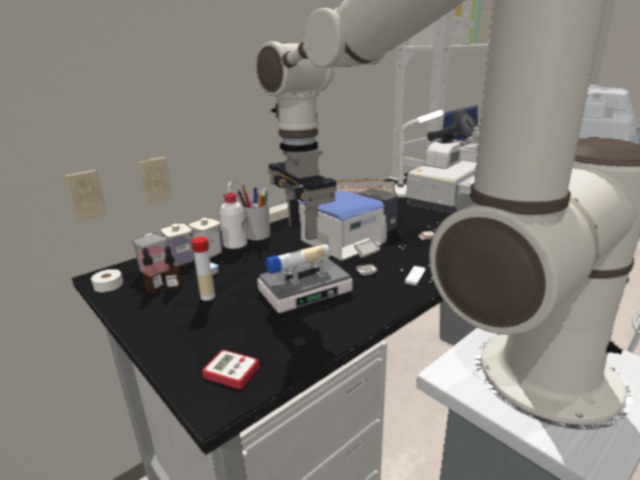

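The tube rests level in both mouths (barrel from row 160 to 360 in the wrist view, clip pairs at rows 205 and 292). Now I'll lower the upright gripper over its middle and grip hard.

```bash
python3 -m crank '[{"dx":0,"dy":0,"dz":3.5,"wx":0,"wy":0,"wz":0,"gripper":0.75},{"dx":0,"dy":0,"dz":5.5,"wx":0,"wy":0,"wz":0,"gripper":0.75},{"dx":0,"dy":0,"dz":7,"wx":0,"wy":0,"wz":0,"gripper":0.75},{"dx":0,"dy":0,"dz":7,"wx":0,"wy":0,"wz":0,"gripper":0.75},{"dx":0,"dy":0,"dz":7,"wx":0,"wy":0,"wz":0,"gripper":0.75}]'
python3 -m crank '[{"dx":0,"dy":0,"dz":0,"wx":0,"wy":0,"wz":0,"gripper":0.4},{"dx":0,"dy":0,"dz":0,"wx":0,"wy":0,"wz":0,"gripper":0.35},{"dx":0,"dy":0,"dz":0,"wx":0,"wy":0,"wz":0,"gripper":0},{"dx":0,"dy":0,"dz":0,"wx":0,"wy":0,"wz":0,"gripper":0},{"dx":0,"dy":0,"dz":0,"wx":0,"wy":0,"wz":0,"gripper":0}]' 60
python3 - <<'E'
from h import *
log()
for n in("wrist","scene"):
    p,d=bot.grab_frame(n);s=(220,330,240,350)
    if n=="scene":cv2.imwrite(f"pics/{n}10c.png",cv2.resize(p[s[0]:s[1],s[2]:s[3],::-1],None,fx=5,fy=5,interpolation=cv2.INTER_CUBIC))
    else:cv2.imwrite(f"pics/{n}10.png",p[:,:,::-1])
E
```

```text
time: 19.85
tool_pos: [482.3, 122.9, 77.4]
tool_rot: [179.9, -0.1, 76.4]
ft_force: [0.0, 0.0, 0.3]
gripper_width: 69.1
time: 20.48
tool_pos: [481.8, 122.8, 76.6]
tool_rot: [179.9, -0.0, 76.4]
ft_force: [1.0, 0.4, 0.2]
gripper_width: 28.6
20.475 [  0.3   6.5 111.    0.   62.4  13.9] [481.8 122.8  76.6] [179.9  -0.   76.4] [1.  0.4 0.2] 28.6
```

View pics/wrist10.png

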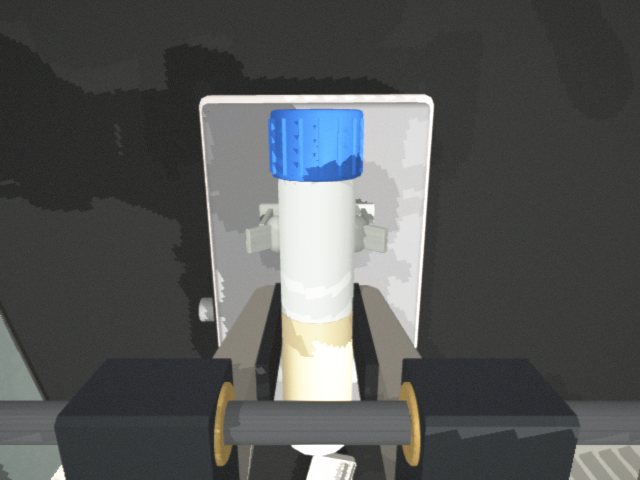

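View pics/scene10c.png

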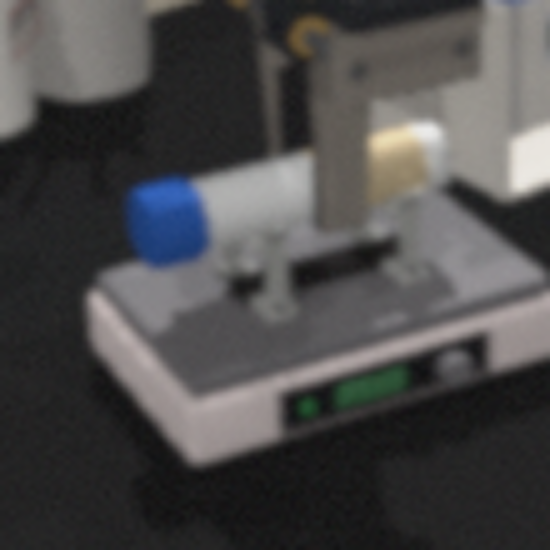

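Gripped squarely between the clip pairs. Now pressing down in steps.

```bash
python3 -m crank '[{"dx":0,"dy":0,"dz":0.3,"wx":0,"wy":0,"wz":0,"gripper":0},{"dx":0,"dy":0,"dz":0.6,"wx":0,"wy":0,"wz":0,"gripper":0},{"dx":0,"dy":0,"dz":0.9,"wx":0,"wy":0,"wz":0,"gripper":0},{"dx":0,"dy":0,"dz":1.2,"wx":0,"wy":0,"wz":0,"gripper":0},{"dx":0,"dy":0,"dz":1.2,"wx":0,"wy":0,"wz":0,"gripper":0}]' 60
python3 -c "
from h import *
log()"
python3 -m crank '[{"dx":0,"dy":0,"dz":0.3,"wx":0,"wy":0,"wz":0,"gripper":0},{"dx":0,"dy":0,"dz":0.5,"wx":0,"wy":0,"wz":0,"gripper":0},{"dx":0,"dy":0,"dz":0.7,"wx":0,"wy":0,"wz":0,"gripper":0},{"dx":0,"dy":0,"dz":0.9,"wx":0,"wy":0,"wz":0,"gripper":0},{"dx":0,"dy":0,"dz":0.9,"wx":0,"wy":0,"wz":0,"gripper":0}]' 60
python3 -c "
from h import *
log()"
```

```text
time: 21.2
tool_pos: [482.4, 123.4, 65.8]
tool_rot: [179.9, -0.1, 76.4]
ft_force: [-1.7, 1.6, 7.7]
gripper_width: 28.7
21.2 [4.000e-01 7.600e+00 1.113e+02 1.000e-01 6.100e+01 1.390e+01] [482.4 123.4  65.8] [ 1.799e+02 -1.000e-01  7.640e+01] [-1.7  1.6  7.7] 28.7
time: 21.82
tool_pos: [481.3, 122.7, 54.8]
tool_rot: [180.0, -0.0, 76.4]
ft_force: [3.4, 0.7, -5.8]
gripper_width: 28.5
21.825 [  0.3   8.6 111.7   0.   59.8  13.9] [481.3 122.7  54.8] [180.   -0.   76.4] [ 3.4  0.7 -5.8] 28.5
```

```bash
python3 -m crank '[{"dx":0,"dy":0,"dz":0.1,"wx":0,"wy":0,"wz":0,"gripper":0},{"dx":0,"dy":0,"dz":0.2,"wx":0,"wy":0,"wz":0,"gripper":0},{"dx":0,"dy":0,"dz":0.2,"wx":0,"wy":0,"wz":0,"gripper":0},{"dx":0,"dy":0,"dz":0.2,"wx":0,"wy":0,"wz":0,"gripper":0},{"dx":0,"dy":0,"dz":0.2,"wx":0,"wy":0,"wz":0,"gripper":0}]' 60
python3 -c "
from h import *
log()"
```

```text
time: 22.45
tool_pos: [481.5, 122.8, 53.6]
tool_rot: [180.0, -0.0, 76.4]
ft_force: [1.1, -1.6, -0.6]
gripper_width: 28.7
22.45 [  0.3   8.7 111.7   0.   59.6  13.9] [481.5 122.8  53.6] [180.   -0.   76.4] [ 1.1 -1.6 -0.6] 28.7
```

```bash
python3 -m crank '[{"dx":0,"dy":0,"dz":0.1,"wx":0,"wy":0,"wz":0,"gripper":0},{"dx":0,"dy":0,"dz":0.15,"wx":0,"wy":0,"wz":0,"gripper":0},{"dx":0,"dy":0,"dz":0.15,"wx":0,"wy":0,"wz":0,"gripper":0},{"dx":0,"dy":0,"dz":0.15,"wx":0,"wy":0,"wz":0,"gripper":0},{"dx":0,"dy":0,"dz":0.15,"wx":0,"wy":0,"wz":0,"gripper":0}]' 60
python3 -c "
from h import *
log()"
```

```text
time: 23.08
tool_pos: [481.6, 122.8, 53.4]
tool_rot: [180.0, -0.0, 76.4]
ft_force: [-3.6, -2.9, 10.7]
gripper_width: 28.7
23.075 [  0.3   8.7 111.6   0.   59.6  13.9] [481.6 122.8  53.4] [180.   -0.   76.4] [-3.6 -2.9 10.7] 28.7
```

```bash
python3 -m crank '[{"dx":0,"dy":0,"dz":0,"wx":0,"wy":0,"wz":0,"gripper":0},{"dx":0,"dy":0,"dz":0,"wx":0,"wy":0,"wz":0,"gripper":0},{"dx":0,"dy":0,"dz":0,"wx":0,"wy":0,"wz":0,"gripper":0},{"dx":0,"dy":0,"dz":0,"wx":0,"wy":0,"wz":0,"gripper":0},{"dx":0,"dy":0,"dz":0,"wx":0,"wy":0,"wz":0,"gripper":0}]' 60
python3 - <<'E'
from h import *
log()
c=np.array([np.cos(np.radians(76.5)),np.sin(np.radians(76.5))]);n=np.array([-c[1],c[0]])
for nm in("wrist","scene","top"):
    o=bot.get_obs();p,d=bot.grab_frame(nm)
    cv2.imwrite(f"pics/{nm}11.png",p[:,:,::-1])
    if nm=="scene":s=(220,330,240,350);cv2.imwrite(f"pics/{nm}11c.png",cv2.resize(p[s[0]:s[1],s[2]:s[3],::-1],None,fx=5,fy=5,interpolation=cv2.INTER_CUBIC))
    if nm=="wrist":
        k=bot.camera_params("wrist");K=k["K"];v,u=np.mgrid[:480,:640]
        P=np.stack([(u-K[0,2])/K[0,0]*d,(v-K[1,2])/K[1,1]*d,d,np.ones_like(d)],-1)@(tool(o)@k["mount"]).T
    else: P=cloud(nm,d)
    if nm!="scene":
      Q=P.reshape(-1,P.shape[-1])[:,:3]; a=(Q[:,:2]-[481.5,123.5])@c;b=(Q[:,:2]-[481.5,123.5])@n
      for s in(-54,-40,-25,20,40,50,75):
        m=(abs(a-s)<4)&(abs(b)<6)&(Q[:,2]<100)&(Q[:,2]>60)
        if m.sum()>3:print(nm,s,m.sum(),np.percentile(Q[m][:,2],[50,90]).round(1))
E
```

```text
time: 23.7
tool_pos: [481.6, 122.8, 53.4]
tool_rot: [180.0, -0.0, 76.4]
ft_force: [-4.1, -2.1, 10.9]
gripper_width: 28.7
23.7 [  0.3   8.7 111.6   0.   59.6  13.9] [481.6 122.8  53.4] [180.   -0.   76.4] [-4.1 -2.1 10.9] 28.7
wrist -54 253 [82.  82.9]
wrist -25 510 [82.4 83.2]
wrist 20 628 [81.9 82.9]
wrist 40 715 [82.  82.8]
wrist 50 754 [81.9 82.9]
wrist 75 924 [84.1 85.2]
top -54 20 [78.1 81. ]
```

View pics/scene11c.png

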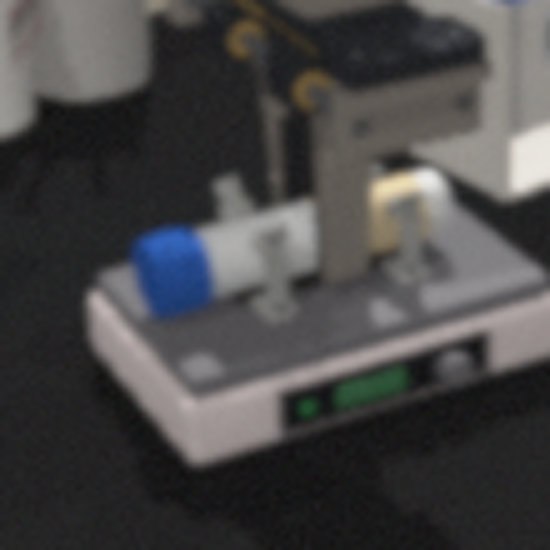

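View pics/wrist11.png

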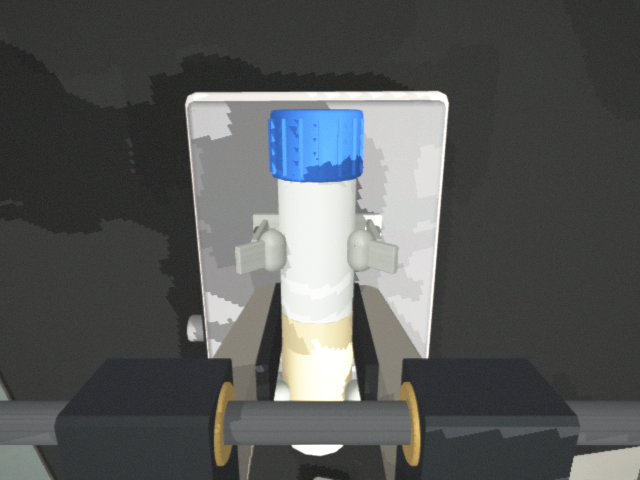

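View pics/top11.png

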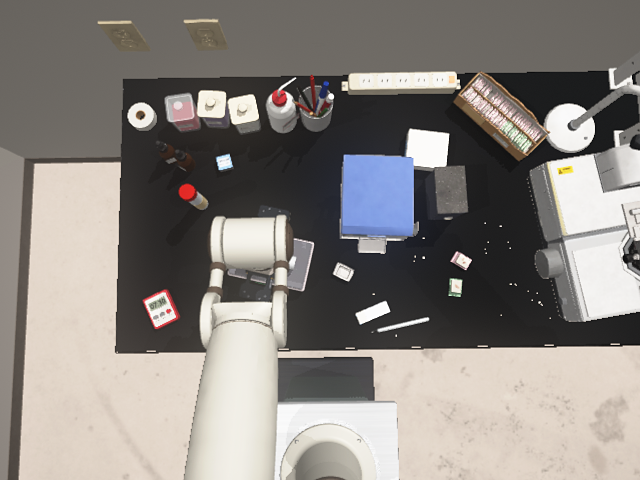

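```bash
python3 -c "
from h import *
log();print(bot.job_done());log()"
```

```text
23.85 [  0.3   8.7 111.6   0.   59.6  13.9] [481.6 122.8  53.4] [180.   -0.   76.4] [-3.4 -2.7 10.5] 29.0
the job is handed in; nothing more can be done
None
the job is handed in; nothing more can be done
```

The blue-capped tube is pressed home in both clips, and I handed the job in at 23.85 s with the gripper still pushing it down. The hand-in gives no verdict.

**What I did:** I gripped the standing tube with a tilted tool and swung it over the rocker, cap towards +y. I set it on the beads of both clip mouths and let go to check that it lay level. Then I regripped it upright between the clip pairs at 60 N and pressed. The push rose to 7.7 N partway down, then the clips pulled the tube in (the wrist read −5.8 N) before it reached the strip.

**Last checks:**
- **Push:** held steady at about 10.5–10.9 N.
- **Height:** the wrist camera put the barrel's top at 82 mm from −54 to +50 mm along the tube. The seated value is 81 mm, and 1 mm is within the camera's calibration.
- **Clips:** the wrist picture shows the cap-side clip's beads closed over the barrel. The rod across the gripper hides most of the other clip.
- **Position along the rocker:** I did not measure it again after seating. A camera measurement just before placing put the barrel middle about 1 mm from where I wanted it. The picture after release suggested up to about 6 mm towards the foot, against 20 mm allowed.
- **Other objects:** the red-capped tube, timer, cassettes and mould look unmoved in the last top picture. I did not measure them.
- **Side load:** a sideways force of about 4 N stayed on the wrist while pressing.

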